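# Fetch the food box lid and snap its four clips down

### The arm

A 7-joint arm with a two-finger parallel gripper is mounted at the origin on a cart in front of the work surface, level with it; the furniture and walls round the work are solid. World frame = base frame: x ahead of the robot, y to its left, z up, the work surface at z = 0. Lengths are in m, angles in rad, forces in N, time in s.
With the tool pointing down it reaches from about 0.425 to 0.95 m from the base axis. Payload 4.7 kg.
Tool frame: the origin (TCP) lies on the centre line of the jaws, within the pads' length; the fingertips stand 25 mm ahead of it and the grasp point (between the pads) lies 6 mm ahead of it; z points along the fingers, y is the line along which they close (so a half turn about z gives the same grasp; the last joint's range is limited). The gripper opens to 87 mm and grips with 3 to 60 N. Pads are 19 mm wide; open, the fingers measure 117 mm over their backs; the gripper's body (75 mm by 190 mm) begins 51 mm behind the grasp point.
Start: joints at [-1.278, 0.469, -0.049, 1.532, 0.024, 1.141, -0.082], TCP at [0.213, 0.64, 0.224] pointing down, gripper open.
Joint ranges: [-2.59, 2.59], [-0.33, 1.99], [-1.39, 1.29], [0.1, 2.45], [-1.04, 4.18], [0.21, 1.99], [-2.66, 2.66]. Speed limits (rad/s): [2.57, 2.57, 3.14, 3.14, 3.14, 3.14, 3.14].

### API

Orientations are given as a 3x3 rotation matrix whose columns are the frame's x, y, z axes.
In Python, from workcell import sensors, imaging, env, search_frame gives the robot as it stands.
- The arm moves only by the shell command python3 -m creep 'ROWS' [FORCE]. ROWS is JSON, a list of rows, each an object with "offset": the shift along the tool's x, y, z in units of 0.04 m (1.0 is 0.04 m), a list of three; "angular": the turn, a rotation vector about the tool's x, y, z in units of 90 degrees (1.0 is 90 degrees), a list of three; "fingers": the gripper command: -1 is shut, 1 is fully open, values between are in proportion. A call has 1 to 12 rows; each row shifts and turns the commanded pose from where the row before left it, along the tool's axes as they then stand; what a row does not reach is not made up. A row lasts 1/10 s, in which the tool goes at most 50 mm and 8.59 degrees, less where a joint would pass 70% of its speed; a pose out of reach is approached as far as the arm can. A call with a number of a shift or a turn outside -1 to 1 is refused whole. A call with a gripper value outside its range is refused whole. The fingers move at their own pace and stop on an object; FORCE is the grip in N (left out, the last holds). Time passes only in rows, so rows that do not move let the fingers close. It gives the time, the measured TCP pose, the force, the opening and the grip force at its end, in the units of the state.
- sensors.state(): the state, without advancing time (a new reading comes with each control period).
- imaging.camera(name): name is "scene" or "side" or "wrist"; returns a dict with "color" (420x560x3 uint8, red, green, blue), "K" (3x3 intrinsics, pixels), "cam_to_world" (4x4, takes a point from camera to world coordinates). Camera axes: x right, y down, z forward; pixel columns grow to the right and rows downward; lengths in m; the calibration is good to about 2 mm. A picture is of the moment at which its call begins. There is no depth.
- env.hand_in(): hands the job in; it is judged then, once.
Trained networks look in a picture, given as the dict that the camera call returned (one of the last four; its "shot" number tells which), for a name from the list of things; names that differ only in an ending like _2 or _b are one class to them, and where a whole thing is asked for, a point or a joint stands for the part that bears it (a point fixed in the world has none). Each returns a list of dicts, best first, with "conf" (0 to 1); they miss things now and then, are a little off and sometimes report something else, mostly with a low value. They report only what shows in the picture. A call takes as long as a camera call.
- search_frame(name, picture): "position" ([x, y, z] in m, in the coordinates of the camera as it stood for that picture, good to about 4 mm: the middle of the surface that is visible of it).
The state is a dict: "clock": time; "joint_pos": joint angles; "qvel": joint speeds; "joint_torque": joint torques, N m; "tcp_pos": TCP position; "tcp_rot": TCP orientation; "force": force on the tool from outside, world axes, zero at the start; "torque": the same for the moment, N m; "grip_width": finger opening in m; "gripper_force": force on a finger pad.
Only numpy, scipy, OpenCV 4.12 (cv2) and the standard library are available. Lean on these libraries where they do the work, as an engineer would, in place of code of your own. Each camera call takes 0.05 s, during which the arm holds its last target. There are 200 camera calls.

### The job

Close up the butter in the white food box: draw its grey lid out from under the low shelf and put it down on the worktop clear of the shelf, letting go of it. Then take it by the handle, set it squarely home on the box, let go, and after that flip its four side clips fully down. Leave the other things on the worktop where they are.

Things in the scene. Friction and masses are not known exactly. Their poses are not given: they have to be found in the camera images.
- box_mouth (a point): Centre of the open mouth, at rim height, of the white food box: open-topped, 182 x 122 mm outside, 75 mm high, walls 4 mm, fixed to the worktop, a wrapped block of butter inside. x along the box's long side, y across it, z up. The box stands left or right of the middle.
- riser: Low light-wood shelf, fixed, jars on top. Origin on the worktop 135 mm in front of the middle of its board's front edge; x points back, under the board. Board 160 mm deep, 300 wide, underside 65 mm and top 80 mm up, open in front, 272 mm between its side panels. Jars reach 190 mm up, 55 mm or more behind the front edge. The lid lies half under it, its front 70 to 85 mm sticking out.
- lid: Grey lid with handle and clips, loose, 0.2 to 0.45 kg. Origin: centre of its underside; x along its long side (to the back at the start), z up. Flange 190 x 132 mm, underside 8 mm up, lies on the box rim. Below it a round-edged seal ring, 166 x 106 mm, enters the mouth with 4 mm to spare a side. Top panel 13 mm up, raised rim 6 mm thick to 29 mm. Starts right way up; fits either way round.
- lid_front_rim (a point): Centre of the front stretch of the lid's raised rim: a wall 6 mm thick along x, 120 mm clear along y, 16 mm high above the panel; this point is 92 mm in front (-x) of the lid's centre and 21 mm above its underside, 8 mm below the rim's top. Axes as the lid's.
- lid_grip (a point): Centre of the bar of the lid's handle, over the lid's centre, 38 mm above the lid's underside. Bar 14 mm thick along the lid's x, 70 mm long along its y, 14 mm high (31 to 45 mm above the underside). With the lid home on the box this point is 30 mm above box_mouth. Axes as the lid's.
- lid_handle: The handle alone (part of the lid, rigid); origin and axes as the lid's.
- clip_fl (a joint): Hinge of the front left clip (lid's -x, +y side): white flap 40 mm wide, reaching 34 mm out from its hinge, 5 mm thick. 0 = straight out, level; negative = raised (stop at -0.8); positive = turned down; 1.57 = fully down, upright along the box wall (stop). Stiff hinge (about 0.035 N m), stays where it is left; it turns beside the box wall without touching it.
- clip_fl_hinge (a point): Middle of the hinge line of the front left clip, on the lid's +y edge, 13 mm above the lid's underside; the hinge line runs along the lid's x, and the clip reaches out to the lid's +y. Axes as the lid's.
- clip_fr (a joint): Hinge of the front right clip (lid's -x, -y side): white flap 40 mm wide, reaching 34 mm out from its hinge, 5 mm thick. 0 = straight out, level; negative = raised (stop at -0.8); positive = turned down; 1.57 = fully down, upright along the box wall (stop). Stiff hinge (about 0.035 N m), stays where it is left; it turns beside the box wall without touching it.
- clip_fr_hinge (a point): Middle of the hinge line of the front right clip, on the lid's -y edge, 13 mm above the lid's underside; the hinge line runs along the lid's x, and the clip reaches out to the lid's -y. Axes as the lid's.
- clip_bl (a joint): Hinge of the back left clip (lid's +x, +y side): white flap 40 mm wide, reaching 34 mm out from its hinge, 5 mm thick. 0 = straight out, level; negative = raised (stop at -0.8); positive = turned down; 1.57 = fully down, upright along the box wall (stop). Stiff hinge (about 0.035 N m), stays where it is left; it turns beside the box wall without touching it.
- clip_bl_hinge (a point): Middle of the hinge line of the back left clip, on the lid's +y edge, 13 mm above the lid's underside; the hinge line runs along the lid's x, and the clip reaches out to the lid's +y. Axes as the lid's.
- clip_br (a joint): Hinge of the back right clip (lid's +x, -y side): white flap 40 mm wide, reaching 34 mm out from its hinge, 5 mm thick. 0 = straight out, level; negative = raised (stop at -0.8); positive = turned down; 1.57 = fully down, upright along the box wall (stop). Stiff hinge (about 0.035 N m), stays where it is left; it turns beside the box wall without touching it.
- clip_br_hinge (a point): Middle of the hinge line of the back right clip, on the lid's -y edge, 13 mm above the lid's underside; the hinge line runs along the lid's x, and the clip reaches out to the lid's -y. Axes as the lid's.
- tumbler_a: Bystander, not to be moved: tall drinking glass (70 x 92 x 112 mm) with a fruit slice, standing at the far left.
- tumbler_b: Bystander, not to be moved: second drinking glass with a fruit slice, beside the first.
- egg_timer: Bystander, not to be moved: round red and white kitchen timer, 60 mm across, 46 mm high, at the right.
- keys: Bystander, not to be moved: bunch of keys lying flat, 101 x 122 x 8 mm, in the middle.
- tea_spoon_b: Bystander, not to be moved: teaspoon lying flat, 137 mm long, near the front middle.
- teaspoon: Bystander, not to be moved: teaspoon lying flat, 132 mm long, at the right front.

How it is judged:
By the outcome, as a careful person would: the job done as asked, in the order asked, and still so for the second after the job is handed in, with the robot touching nothing.
It also fails if it takes over 67 s, if anything falls off the work surface, if the arm or the gripper's body presses on something with over 40 N, if the wrist force passes 120 N, or if a joint passes its speed limit or range.

## Working session

There is one attempt and no reset: what is moved stays moved. The work goes in short steps, Python scripts to look and compute and a shell command to move; the robot and the scene stay as the last step left them, time stands still between calls to the robot, and variables do not carry over. Pictures are saved under pics/ and viewed, at most 10 in all, crops included, and the job is handed in when it is done.

```bash
mkdir -p pics; ls; cat > h.py <<'E'
import numpy as np, cv2
from workcell import sensors, imaging, env, search_frame
def shot(n,f=None):
    p=imaging.camera(n)
    if f: cv2.imwrite('pics/'+f,p['color'][:,:,::-1])
    return p
def find(name,p,k=1):
    out=[]
    for d in search_frame(name,p)[:k]:
        w=p['cam_to_world']@np.r_[d['position'],1]
        out.append((np.round(w[:3],4),round(d['conf'],2)))
    return out
def ray(p,u,v,z):
    T=p['cam_to_world'];d=T[:3,:3]@np.linalg.solve(p['K'],[u,v,1]);o=T[:3,3]
    return o+d*(z-o[2])/d[2]
def proj(p,X):
    c=np.linalg.inv(p['cam_to_world'])@np.r_[X,1];q=p['K']@c[:3];return q[:2]/q[2]
E
python3 - <<'E'
from h import *
s=sensors.state();print({k:np.round(v,3).tolist() for k,v in s.items()})
for n in ['scene','side']:
    p=shot(n,n+'0.png');print(n,p['color'].shape,p['cam_to_world'][:3,3].round(3))
    for t in ['box_mouth','riser','lid','lid_front_rim','lid_grip','lid_handle','clip_fl','clip_fr','clip_fl_hinge','clip_fr_hinge','egg_timer','keys','teaspoon','tumbler_a']: print(t,find(t,p,2))
E
```

```text
pics
{'clock': 0.0, 'joint_pos': [-1.278, 0.47, -0.049, 1.534, 0.024, 1.141, -0.082], 'qvel': [0.0, 0.001, -0.0, 0.001, 0.001, 0.0, -0.001], 'joint_torque': [0.0, -50.799, -0.081, -23.615, -0.061, 0.038, 0.0], 'tcp_pos': [0.213, 0.64, 0.223], 'tcp_rot': [[-0.949, 0.316, -0.001], [0.316, 0.949, -0.002], [-0.0, -0.002, -1.0]], 'force': [-0.308, 0.005, -0.012], 'torque': [-0.023, -0.026, -0.004], 'gripper_force': 0.0, 'grip_width': 0.087}
scene (420, 560, 3) [-0.098  0.839  1.315]
box_mouth [(array([ 0.5561, -0.1896,  0.0412]), 0.56), (array([0.5905, 0.1713, 0.0151]), 0.41)]
riser [(array([0.6913, 0.2057, 0.0862]), 0.56)]
lid [(array([0.5893, 0.1685, 0.014 ]), 0.9)]
lid_front_rim [(array([0.5866, 0.1695, 0.0173]), 0.61)]
lid_grip [(array([0.5903, 0.1692, 0.013 ]), 0.96)]
lid_handle [(array([0.6277, 0.1767, 0.0423]), 0.44), (array([ 0.5022, -0.4365,  0.0365]), 0.17)]
clip_fl [(array([0.5727, 0.253 , 0.0262]), 0.64)]
clip_fr [(array([0.5833, 0.0813, 0.0183]), 0.64)]
clip_fl_hinge [(array([0.588 , 0.1668, 0.0161]), 0.59)]
clip_fr_hinge [(array([0.5878, 0.1679, 0.0167]), 0.56)]
egg_timer [(
[... 474 characters left out ...]
nt_rim [(array([0.5901, 0.1643, 0.0134]), 0.96)]
lid_grip [(array([0.5882, 0.1661, 0.0144]), 0.91)]
lid_handle []
clip_fl [(array([0.569 , 0.2451, 0.0228]), 0.49)]
clip_fr [(array([0.5872, 0.0821, 0.0196]), 0.39)]
clip_fl_hinge [(array([0.5908, 0.166 , 0.0128]), 0.64)]
clip_fr_hinge [(array([0.5699, 0.2461, 0.0256]), 0.67), (array([0.5888, 0.1677, 0.0102]), 0.55)]
egg_timer [(array([ 0.4949, -0.4519,  0.047 ]), 0.58)]
keys [(array([0.5892, 0.167 , 0.0125]), 0.66), (array([ 0.5005, -0.0044,  0.0035]), 0.63)]
teaspoon [(array([ 0.3658, -0.4105,  0.0032]), 0.83), (array([0.5873, 0.08  , 0.019 ]), 0.45)]
tumbler_a [(array([0.5637, 0.5084, 0.0654]), 0.76), (array([0.4613, 0.522 , 0.0639]), 0.73)]
```

```bash
python3 -c "
import cv2;a=cv2.imread('pics/scene0.png');b=cv2.imread('pics/side0.png');print(a.shape)"
```

```text
(420, 560, 3)
```

View pics/scene0.png

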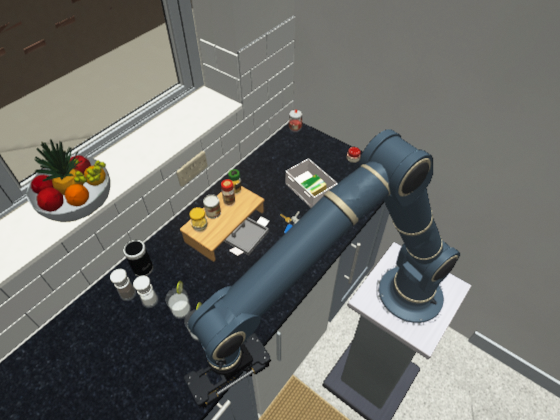

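View pics/side0.png

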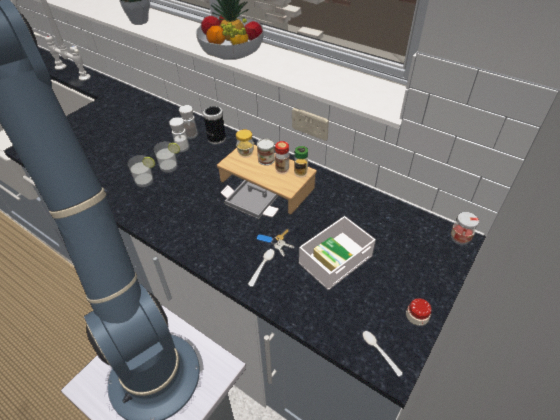

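The scene picture shows the lid (grey) at about (245,235), half under the shelf, and the box at (312,180). In the side picture the lid is at (250,197), the box at (337,252), and the keys and spoon at (275,243) and (262,265). I'll move the wrist camera over the front of the lid.

```bash
R='{"offset":[-0.85,-0.8,0],"angular":[0,0,0],"fingers":1}'; 
python3 -m creep '[{"offset":[-0.85,-0.8,0],"angular":[0,0,0],"fingers":1},{"offset":[-0.85,-0.8,0],"angular":[0,0,0],"fingers":1},{"offset":[-0.85,-0.8,0],"angular":[0,0,0],"fingers":1},{"offset":[-0.85,-0.8,0],"angular":[0,0,0],"fingers":1},{"offset":[-0.85,-0.8,0],"angular":[0,0,0],"fingers":1},{"offset":[-0.85,-0.8,0],"angular":[0,0,0],"fingers":1},{"offset":[-0.85,-0.8,0],"angular":[0,0,0],"fingers":1},{"offset":[-0.85,-0.8,0],"angular":[0,0,0],"fingers":1},{"offset":[-0.85,-0.8,0],"angular":[0,0,0],"fingers":1},{"offset":[-0.85,-0.8,0],"angular":[0,0,0],"fingers":1},{"offset":[-0.85,-0.8,0],"angular":[0,0,0],"fingers":1}]'
python3 -m creep '[{"offset":[0,0,0],"angular":[0,0,0.09],"fingers":1},{"offset":[0,0,0],"angular":[0,0,0.09],"fingers":1},{"offset":[0,0,0],"angular":[0,0,0.09],"fingers":1},{"offset":[0,0,0],"angular":[0,0,0.09],"fingers":1},{"offset":[0,0,0],"angular":[0,0,0.09],"fingers":1},{"offset":[0,0,0],"angular":[0,0,0.09],"fingers":1},{"offset":[0,0,0],"angular":[0,0,0.09],"fingers":1},{"offset":[0,0,0],"angular":[0,0,0.09],"fingers":1},{"offset":[0,0,0],"angular":[0,0,0],"fingers":1}]'
python3 - <<'E'
from h import *
p=shot('wrist','w1.png');print(p['cam_to_world'].round(3).tolist())
for t in ['lid_front_rim','lid_grip','clip_fl','clip_fr','riser']: print(t,find(t,p,2))
s=sensors.state();print(s['joint_pos'],s['tcp_pos'],s['tcp_rot'])
a=cv2.imread('pics/side0.png');cv2.imwrite('pics/side0z.png',cv2.resize(a[210:300,280:400],None,fx=6,fy=6,interpolation=cv2.INTER_CUBIC))
E
```

```text
clock: 2.6
tcp_pos: [0.4576, 0.1865, 0.2242]
tcp_rot: [[-0.949, 0.316, 0.001], [0.316, 0.949, 0.001], [-0.001, 0.001, -1.0]]
force: [1.3, 0.6, 0.6]
grip_width: 0.0868
gripper_force: 0.0
clock: 3.5
tcp_pos: [0.4569, 0.1883, 0.2239]
tcp_rot: [[-0.118, 0.993, 0.0], [0.993, 0.118, 0.0], [0.0, 0.0, -1.0]]
force: [1.2, -0.1, -0.3]
grip_width: 0.0868
gripper_force: 0.0
[[0.993, 0.113, 0.037, 0.448], [0.118, -0.945, -0.305, 0.273], [0.0, 0.307, -0.952, 0.384], [0.0, 0.0, 0.0, 1.0]]
lid_front_rim [(array([0.6217, 0.1816, 0.0336]), 0.67), (array([0.584 , 0.1793, 0.0131]), 0.61)]
lid_grip []
clip_fl [(array([0.5727, 0.2471, 0.0234]), 0.9)]
clip_fr [(array([0.5676, 0.0757, 0.0158]), 0.52), (array([0.5865, 0.1783, 0.0141]), 0.41)]
riser [(array([0.6543, 0.2245, 0.0779]), 0.6), (array([0.5871, 0.1784, 0.0125]), 0.6)]
[-0.74843971  0.17083543  0.31083198  1.96715948 -0.0615106   1.01240481
 -0.2899996 ] [0.45691875 0.18815995 0.22377004] [[-1.18955450e-01  9.92899592e-01  1.56927991e-05]
 [ 9.92899580e-01  1.18955446e-01  1.60723613e-04]
 [ 1.57715666e-04  3.47003234e-05 -9.99999987e-01]]
```

View pics/w1.png

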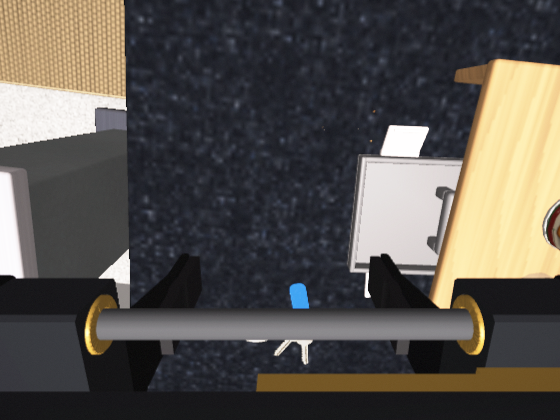

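The wrist picture shows the front edge of the lid from (357,157) to (350,271), its left clip at (404,141), the handle at (447,220), and the board's front edge from (490,60) to (433,305).

```bash
python3 - <<'E'
from h import *
p=shot('wrist')
a=p['color'][:,:,::-1]
cv2.imwrite('pics/w1z.png',cv2.resize(a[115:310,320:500],None,fx=4,fy=4)[:600*4])
cv2.imwrite('pics/w1z.png',cv2.resize(a[115:295,330:500],None,fx=3.3,fy=3.3,interpolation=cv2.INTER_CUBIC))
for n,u,v,z in [('FL',357,157,.029),('FR',350,271,.029),('clip outer l',389,126,.03),('clip outer r',428,128,.03),('edge1',490,60,.08),('edge2',433,305,.08)]: print(n,ray(p,u,v,z).round(4))
E
```

```text
FL [0.5282 0.2276 0.029 ]
FR [0.5438 0.0997 0.029 ]
clip outer l [0.5537 0.2616 0.03  ]
clip outer r [0.5924 0.2643 0.03  ]
edge1 [0.6084 0.3235 0.08  ]
edge2 [0.6193 0.0973 0.08  ]
```

View pics/w1z.png

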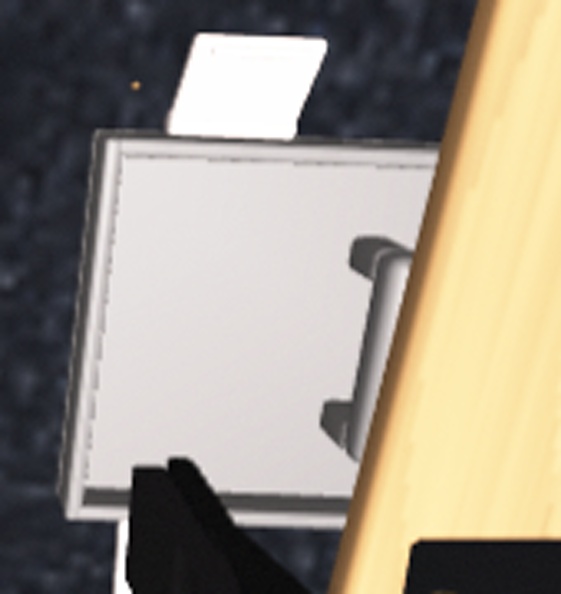

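The zoomed view shows the front rim's bright top between (105,135)-(68,517) outside and (118,155)-(84,490) inside, with the clip's root at (168,135)-(296,140).

```bash
python3 - <<'E'
from h import *
p=shot('wrist')
f=lambda x,y,z:ray(p,330+x/3.3,115+y/3.3,z)[:2]
A,B=f(105,135,.029),f(68,517,.029);C,D=f(118,155,.029),f(84,490,.029)
print('outer',A.round(4),B.round(4),np.linalg.norm(A-B)); print('inner',C.round(4),D.round(4),np.linalg.norm(C-D))
for q,r in((A,B),(C,D)): d=q-r;print('yaw',np.degrees(np.arctan2(-d[0],d[1])))
m=(A+B+C+D)/4;print('rim mid',m)
c1,c2=f(168,135,.013),f(296,140,.013);print('clip root',c1,c2,np.linalg.norm(c1-c2),np.degrees(np.arctan2(*(c2-c1)[::-1])))
# side edge of rim left
print('rim left edge pt', f(105,135,.029),f(435,148,.029))
# board front edge, top
a,b=ray(p,490,60,.08)[:2],f(335,590,.08);print('board edge',a,b,np.degrees(np.arctan2(-(a-b)[0],(a-b)[1])))
E
```

```text
outer [0.5328 0.2292] [0.5446 0.0989] 0.13079902799587262
inner [0.538  0.2236] [0.5482 0.1097] 0.11440605594364868
yaw 5.181146394118689
yaw 5.145129383375781
rim mid [0.54092423 0.16535376]
clip root [0.55677984 0.22964307] [0.59807015 0.23296733] 0.04142390743196068 4.602937020247667
rim left edge pt [0.53283091 0.22921051] [0.63484569 0.23738736]
board edge [0.60847202 0.32340566] [0.61465293 0.10950557] 1.6551723766490545
```

```bash
python3 -m creep '[{"offset":[-0.25,0.68,0],"angular":[0,0,0.02],"fingers":0},{"offset":[-0.25,0.68,0],"angular":[0,0,0],"fingers":0},{"offset":[-0.25,0.68,0],"angular":[0,0,0],"fingers":0},{"offset":[0,0,1],"angular":[0,0,0],"fingers":0},{"offset":[0,0,1],"angular":[0,0,0],"fingers":0},{"offset":[0,0,0.9],"angular":[0,0,0],"fingers":0},{"offset":[0,0,0.6],"angular":[0,0,0],"fingers":0},{"offset":[0,0,0],"angular":[0,0,0],"fingers":0}]'
python3 - <<'E'
from h import *
p=shot('wrist','w2.png')
s=sensors.state();print(s['tcp_pos'],s['tcp_rot'],s['force'],s['grip_width'])
print([ (z,proj(p,s['tcp_pos']+np.array([0,0,-.025])).round()) for z in [0]])
E
```

```text
clock: 4.7
tcp_pos: [0.5384, 0.1654, 0.0803]
tcp_rot: [[-0.087, 0.996, -0.007], [0.996, 0.087, -0.003], [-0.002, -0.007, -1.0]]
force: [-0.4, -0.1, -0.5]
grip_width: 0.0442
gripper_force: 0.0
[0.54009029 0.16585773 0.08252474] [[-0.08673779  0.99622611 -0.00317763]
 [ 0.99623059  0.08673385 -0.00135692]
 [-0.00107619 -0.00328335 -0.99999403]] [ 0.64354498 -0.50502885 -0.03650998] 0.04365379706365807
[(0, array([285., 256.]))]
```

View pics/w2.png

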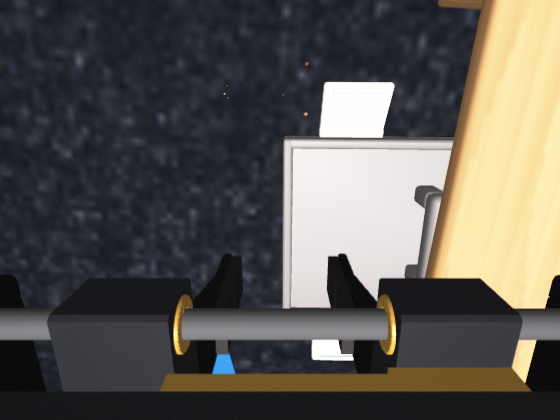

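The wrist picture shows the rim at column 288 between the fingertips (241 and 328), so it is well centred and square. I'll go down and grip.

```bash
python3 -m creep '[{"offset":[0,0.03,0.6],"angular":[0,0,0],"fingers":0},{"offset":[0,0,0.41],"angular":[0,0,0],"fingers":0},{"offset":[0,0,0],"angular":[0,0,0],"fingers":0}]'
python3 -m creep '[{"offset":[0,0,0],"angular":[0,0,0],"fingers":-1},{"offset":[0,0,0],"angular":[0,0,0],"fingers":-1},{"offset":[0,0,0],"angular":[0,0,0],"fingers":-1},{"offset":[0,0,0],"angular":[0,0,0],"fingers":-1},{"offset":[0,0,0],"angular":[0,0,0],"fingers":-1}]' 25
```

```text
clock: 5.05
tcp_pos: [0.5421, 0.1664, 0.0433]
tcp_rot: [[-0.087, 0.996, -0.001], [0.996, 0.087, -0.0], [-0.0, -0.001, -1.0]]
force: [0.0, -0.4, -0.6]
grip_width: 0.0434
gripper_force: 0.0
clock: 5.55
tcp_pos: [0.5425, 0.1664, 0.0438]
tcp_rot: [[-0.087, 0.996, 0.001], [0.996, 0.087, 0.0], [0.0, 0.001, -1.0]]
force: [-0.3, -1.0, 0.3]
grip_width: 0.0115
gripper_force: 0.0
```

```bash
python3 -m creep '[{"offset":[0,0,0],"angular":[0,0,0],"fingers":-1},{"offset":[0,0,0],"angular":[0,0,0],"fingers":-1},{"offset":[0,0,0],"angular":[0,0,0],"fingers":-1}]' 25
python3 -m creep '[{"offset":[0.05,-0.2,0],"angular":[0,0,0],"fingers":-1},{"offset":[0.08,-0.4,0],"angular":[0,0,0],"fingers":-1},{"offset":[0.09,-0.4,0],"angular":[0,0,0],"fingers":-1},{"offset":[0.09,-0.4,0],"angular":[0,0,0],"fingers":-1},{"offset":[0.09,-0.4,0],"angular":[0,0,0],"fingers":-1},{"offset":[0.09,-0.4,0],"angular":[0,0,0],"fingers":-1},{"offset":[0.09,-0.4,0],"angular":[0,0,0],"fingers":-1},{"offset":[0.09,-0.4,0],"angular":[0,0,0],"fingers":-1},{"offset":[0,-0.38,0],"angular":[0,0,0],"fingers":-1},{"offset":[0,0,0],"angular":[0,0,0],"fingers":-1},{"offset":[0,0,0],"angular":[0,0,0],"fingers":-1}]'
```

```text
clock: 5.85
tcp_pos: [0.5422, 0.1663, 0.0433]
tcp_rot: [[-0.087, 0.996, -0.0], [0.996, 0.087, 0.0], [0.0, -0.0, -1.0]]
force: [-0.6, 1.4, -0.6]
grip_width: 0.0007
gripper_force: 0.0
clock: 6.95
tcp_pos: [0.4054, 0.1816, 0.0435]
tcp_rot: [[-0.087, 0.996, 0.001], [0.996, 0.087, 0.0], [0.0, 0.001, -1.0]]
force: [0.8, 0.3, 0.0]
grip_width: 0.0004
gripper_force: 0.0
```

```bash
python3 - <<'E'
from h import *
p=shot('wrist');q=shot('side')
a=p['color'][:,:,::-1];b=cv2.resize(q['color'][150:260,180:320,::-1],None,fx=3.6,fy=3.6,interpolation=cv2.INTER_CUBIC)
im=np.zeros((420+0,560,3),np.uint8)
cv2.imwrite('pics/w3.png',np.vstack([cv2.resize(a,(504,378))[:204],b]))
E
```

```text
(no output)
```

View pics/w3.png

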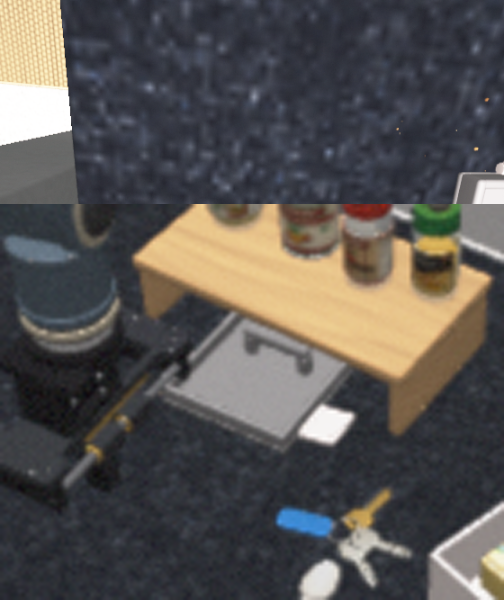

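The side view shows the lid still in place under the board, with its right clip at (325,425), so the grip missed the rim. I'll check the lid's position and the finger geometry.

```bash
python3 -m creep '[{"offset":[0,0.4,-0.8],"angular":[0,0,0],"fingers":-0.3},{"offset":[0,0.8,-0.8],"angular":[0,0,0],"fingers":-0.3},{"offset":[0,0.8,0],"angular":[0,0,0],"fingers":-0.3},{"offset":[0,0,0],"angular":[0,0,0],"fingers":-0.3},{"offset":[0,0,0],"angular":[0,0,0],"fingers":-0.3}]'
python3 - <<'E'
from h import *
p=shot('wrist')
print(sensors.state()['tcp_pos'])
a=p['color'][:,:,::-1];cv2.imwrite('pics/w4.png',cv2.resize(a[90:390,200:480],None,fx=2,fy=2,interpolation=cv2.INTER_CUBIC))
E
```

```text
clock: 7.55
tcp_pos: [0.4853, 0.1878, 0.107]
tcp_rot: [[-0.085, 0.996, -0.001], [0.996, 0.085, -0.001], [-0.0, -0.001, -1.0]]
force: [-1.1, 0.2, -1.2]
grip_width: 0.0283
gripper_force: 0.0
[0.48416539 0.18774725 0.10661169]
```

View pics/w4.png

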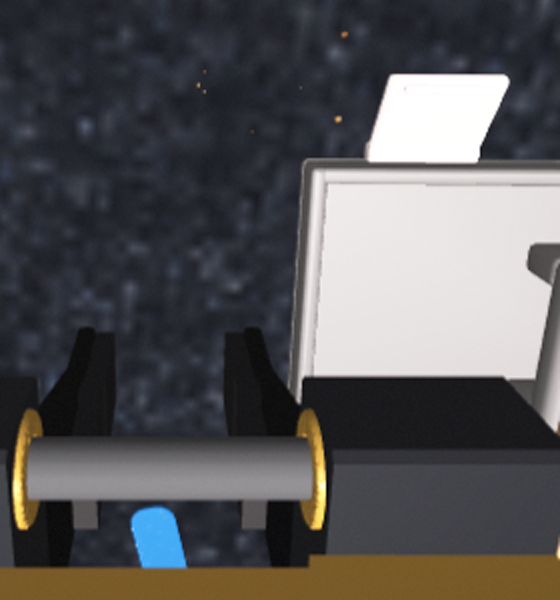

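The zoomed view shows the front left corner of the rim at zoom (306,162), the clip at (440,115), and the fingertips at zoom row 330. I'll triangulate the corner's height.

```bash
python3 - <<'E'
from h import *
s=sensors.state();p=shot('wrist');K=p['K'];print(K)
def T(tcp,R):
    M=np.eye(4);M[:3,:3]=R;M[:3,3]=tcp;return M
H=np.linalg.inv(T(s['tcp_pos'],s['tcp_rot']))@p['cam_to_world']
P1=dict(K=K,cam_to_world=T([0.45691875,0.18815995,0.22377004],[[-1.18955450e-01,9.92899592e-01,1.57e-05],[9.92899580e-01,1.18955446e-01,1.607e-4],[1.577e-4,3.47e-5,-1]])@H)
P2=dict(K=K,cam_to_world=T([0.54009029,0.16585773,0.08252474],[[-0.08673779,0.99622611,-0.00317763],[0.99623059,0.08673385,-0.00135692],[-0.00107619,-0.00328335,-0.99999403]])@H)
for z in [.0,.005,.01,.015,.02,.025,.03,.035]:
    print(z,'corner',[ray(*a,z)[:2].round(4).tolist() for a in ((P1,361.8,155.9),(P2,285,138),(p,353.5,171))],
     'clip outer L corner',[ray(*a,z)[:2].round(4).tolist() for a in ((P1,330+197/3.3,115+33/3.3),(P2,325,83),(p,200+390/2,90+74/2))])
print(proj(p,s['tcp_pos']+[0,0,-.025]), [proj(p,s['tcp_pos']+s['tcp_rot']@np.array([0,d,.025])).round() for d in(-.022,.022)])
E
```

```text
[[348.35154814   0.         284.3170117 ]
 [  0.         348.35154814 212.85003045]
 [  0.           0.           1.        ]]
0.0 corner [[0.5397, 0.2257], [0.5364, 0.2267], [0.5358, 0.2257]] clip outer L corner [[0.5631, 0.2618], [0.5593, 0.2641], [0.5617, 0.2612]]
0.005 corner [[0.5385, 0.2263], [0.5364, 0.2272], [0.5348, 0.2266]] clip outer L corner [[0.5616, 0.2619], [0.5588, 0.2638], [0.5602, 0.2615]]
0.01 corner [[0.5373, 0.2269], [0.5364, 0.2277], [0.5337, 0.2275]] clip outer L corner [[0.5601, 0.2621], [0.5583, 0.2635], [0.5586, 0.2617]]
0.015 corner [[0.5361, 0.2276], [0.5363, 0.2282], [0.5326, 0.2284]] clip outer L corner [[0.5587, 0.2622], [0.5578, 0.2633], [0.5571, 0.2619]]
0.02 corner [[0.5349, 0.2282], [0.5363, 0.2287], [0.5315, 0.2293]] clip outer L corner [[0.5572, 0.2624], [0.5573, 0.263], [0.5555, 0.2621]]
0.025 corner [[0.5337, 0.2288], [0.5362, 0.2292], [0.5305, 0.2302]] clip outer L corner [[0.5557, 0.2625], [0.5568, 0.2627], [0.5539, 0.2624]]
0.03 corner [[0.5325, 0.2294], [0.5362, 0.2297], [0.5294, 0.2311]] clip outer L corner [[0.5542, 0.2627], [0.5563, 0.2625], [0.5524, 0.2626]]
0.035 corner [[0.5313, 0.23], [0.5362, 0.2302], [0.5283, 0.232]] clip outer L corner [[0.5527, 0.2628], [0.5558, 0.2622], [0.5508, 0.2628]]
[281.89284922 254.98699681] [array([244., 255.]), array([320., 255.])]
```

```bash
python3 -m creep '[{"offset":[-0.33,0.66,0],"angular":[0,0,0],"fingers":0.1},{"offset":[-0.33,0.66,0],"angular":[0,0,0],"fingers":0.1},{"offset":[0,0,0.7],"angular":[0,0,0],"fingers":0.1},{"offset":[0,0,0.55],"angular":[-0.09,0,0],"fingers":0.1},{"offset":[0,0,0],"angular":[0,0,0],"fingers":0.1},{"offset":[0,0,0],"angular":[0,0,0],"fingers":0.1}]'
python3 -m creep '[{"offset":[0,0,0.2],"angular":[0,0,0],"fingers":0.1},{"offset":[0,0,0],"angular":[0,0,0],"fingers":0.1}]'
python3 -m creep '[{"offset":[0,0,0.1],"angular":[0,0,0],"fingers":0.1},{"offset":[0,0,0],"angular":[0,0,0],"fingers":0.1}]'
```

```text
clock: 8.25
tcp_pos: [0.538, 0.1666, 0.0581]
tcp_rot: [[-0.087, 0.988, 0.126], [0.996, 0.087, 0.011], [-0.001, 0.126, -0.992]]
force: [0.6, 0.2, 0.2]
grip_width: 0.0473
gripper_force: 0.0
clock: 8.45
tcp_pos: [0.542, 0.1672, 0.0509]
tcp_rot: [[-0.087, 0.988, 0.131], [0.996, 0.086, 0.012], [0.0, 0.131, -0.991]]
force: [0.6, 0.6, -0.2]
grip_width: 0.0478
gripper_force: 0.0
clock: 8.65
tcp_pos: [0.5419, 0.1667, 0.0466]
tcp_rot: [[-0.086, 0.988, 0.13], [0.996, 0.086, 0.011], [-0.0, 0.131, -0.991]]
force: [0.0, 1.2, -0.1]
grip_width: 0.0479
gripper_force: 0.0
```

```bash
python3 -m creep '[{"offset":[0,-0.08,0.16],"angular":[0,0,0],"fingers":0.1},{"offset":[0,0,0],"angular":[0,0,0],"fingers":0.1}]'
python3 -m creep '[{"offset":[0,0,0.06],"angular":[0,0,0],"fingers":0.1},{"offset":[0,0,0],"angular":[0,0,0],"fingers":0.1}]'
python3 -m creep '[{"offset":[0,0,0.05],"angular":[0,0,0],"fingers":0.1},{"offset":[0,0,0],"angular":[0,0,0],"fingers":0.1}]'
```

```text
clock: 8.85
tcp_pos: [0.5381, 0.1662, 0.039]
tcp_rot: [[-0.086, 0.988, 0.128], [0.996, 0.086, 0.011], [-0.001, 0.129, -0.992]]
force: [-0.5, 0.4, -0.1]
grip_width: 0.0482
gripper_force: 0.0
clock: 9.05
tcp_pos: [0.5393, 0.1665, 0.0373]
tcp_rot: [[-0.086, 0.988, 0.13], [0.996, 0.086, 0.011], [-0.0, 0.13, -0.991]]
force: [-0.3, -0.4, -0.6]
grip_width: 0.048
gripper_force: 0.0
clock: 9.25
tcp_pos: [0.5397, 0.1665, 0.0354]
tcp_rot: [[-0.086, 0.988, 0.13], [0.996, 0.086, 0.011], [-0.0, 0.131, -0.991]]
force: [-0.7, 0.1, 0.3]
grip_width: 0.0478
gripper_force: 0.0
```

```bash
python3 -m creep '[{"offset":[0,0,0],"angular":[0,0,0],"fingers":-1},{"offset":[0,0,0],"angular":[0,0,0],"fingers":-1},{"offset":[0,0,0],"angular":[0,0,0],"fingers":-1},{"offset":[0,0,0],"angular":[0,0,0],"fingers":-1},{"offset":[0,0,0],"angular":[0,0,0],"fingers":-1},{"offset":[0,0,0],"angular":[0,0,0],"fingers":-1},{"offset":[0,0,0],"angular":[0,0,0],"fingers":-1}]' 25
```

```text
clock: 9.95
tcp_pos: [0.5397, 0.1665, 0.0356]
tcp_rot: [[-0.086, 0.988, 0.13], [0.996, 0.086, 0.011], [-0.0, 0.131, -0.991]]
force: [-0.2, -0.1, 0.5]
grip_width: 0.0031
gripper_force: 0.0
```

```bash
python3 - <<'E'
from h import *
p=shot('wrist');q=shot('side');r=shot('scene')
s=sensors.state();t=s['tcp_pos']+s['tcp_rot']@np.array([0,0,.025]);print(t,s['grip_width'],proj(q,t),proj(r,t),proj(p,t))
c=lambda im,u,v,w,h,f:cv2.resize(im['color'][v-h:v+h,u-w:u+w,::-1],None,fx=f,fy=f,interpolation=cv2.INTER_CUBIC)
u,v=proj(q,t).astype(int);a=c(q,u,v,40,30,5)
u,v=proj(r,t).astype(int);b=c(r,u,v,40,30,5)
w=cv2.resize(p['color'][100:340,150:470,::-1],(400,300))
cv2.imwrite('pics/w5.png',np.vstack([np.hstack([a,b]),np.hstack([w,w*0])]))
E
```

```text
[0.5429973  0.16685911 0.0108145 ] 0.0006822371370651575 [240.76799039 209.34226552] [256.82624636 242.61428136] [282.07430126 255.15792886]
```

View pics/w5.png

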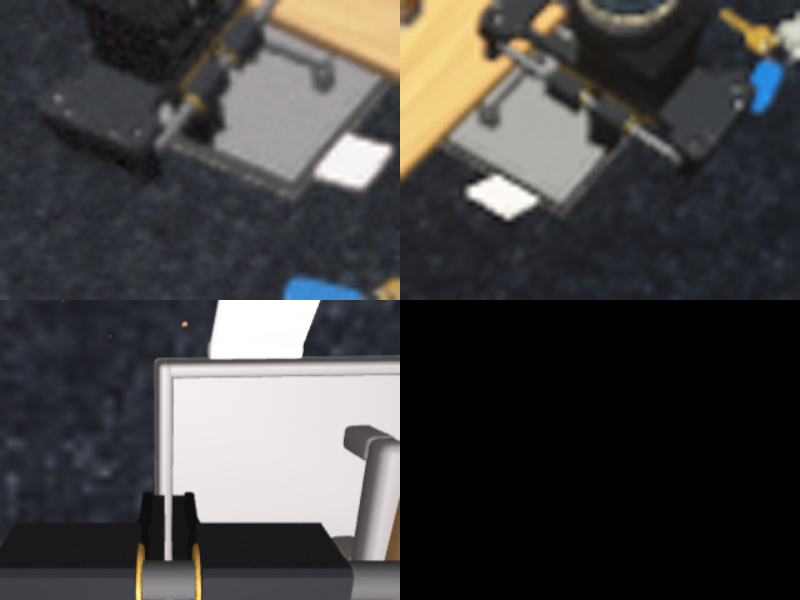

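The wrist view shows the rim strip at about (165,540) running between the two finger tips at (150,495) and (190,495), yet the width reads about 0. I'll test it with a small pull.

```bash
python3 -m creep '[{"offset":[0,-0.2,0],"angular":[0,0,0],"fingers":-1},{"offset":[0,-0.3,0],"angular":[0,0,0],"fingers":-1}]' 40
python3 -m creep '[{"offset":[0,0,0],"angular":[0,0,0],"fingers":-1}]'
python3 - <<'E'
from h import *
p=shot('wrist','w6.png');s=sensors.state();print(s['gripper_force'],s['grip_width'])
cv2.imwrite('pics/w6.png',cv2.resize(p['color'][160:340,180:400,::-1],None,fx=3.3,fy=3.3,interpolation=cv2.INTER_CUBIC))
E
```

```text
clock: 10.3
tcp_pos: [0.5197, 0.1647, 0.0329]
tcp_rot: [[-0.086, 0.988, 0.131], [0.996, 0.085, 0.011], [-0.0, 0.131, -0.991]]
force: [0.4, -0.7, 0.4]
grip_width: 0.0006
gripper_force: 0.0
clock: 10.4
tcp_pos: [0.517, 0.1644, 0.0322]
tcp_rot: [[-0.087, 0.988, 0.127], [0.996, 0.086, 0.01], [-0.001, 0.127, -0.992]]
force: [0.4, 0.9, -0.1]
grip_width: 0.0002
gripper_force: 0.0
0.0 0.0005323655380274601
```

View pics/w6.png

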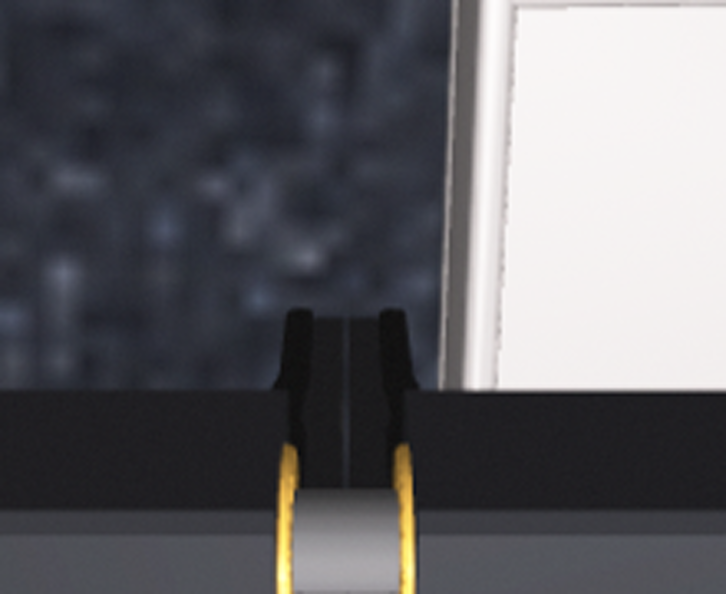

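The view shows shut fingers at columns 285-410, clear in front of an unmoved lid, so they went over or through the rim. I'll check the real tip height by touching the worktop in front of the lid.

```bash
python3 -m creep '[{"offset":[0,-0.3,-0.2],"angular":[0.045,0,0],"fingers":-1},{"offset":[0,0,0],"angular":[0.045,0,0],"fingers":-1},{"offset":[0,0,0],"angular":[0,0,0],"fingers":-1}]'
python3 -m creep '[{"offset":[0,0,0.2],"angular":[0,0,0],"fingers":-1},{"offset":[0,0,0],"angular":[0,0,0],"fingers":-1}]'
python3 -m creep '[{"offset":[0,0,0.06],"angular":[0,0,0],"fingers":-1},{"offset":[0,0,0],"angular":[0,0,0],"fingers":-1}]'
```

```text
clock: 10.75
tcp_pos: [0.5096, 0.1641, 0.0399]
tcp_rot: [[-0.086, 0.996, -0.007], [0.996, 0.086, -0.0], [0.0, -0.007, -1.0]]
force: [0.3, -0.5, 0.6]
grip_width: 0.0003
gripper_force: 0.0
clock: 10.95
tcp_pos: [0.5054, 0.1633, 0.03]
tcp_rot: [[-0.087, 0.996, -0.012], [0.996, 0.086, -0.002], [-0.001, -0.012, -1.0]]
force: [-0.8, -0.0, -0.7]
grip_width: 0.0003
gripper_force: 0.0
clock: 11.15
tcp_pos: [0.5062, 0.1636, 0.0284]
tcp_rot: [[-0.087, 0.996, -0.011], [0.996, 0.087, -0.001], [-0.0, -0.011, -1.0]]
force: [-0.2, 0.9, 0.5]
grip_width: 0.0004
gripper_force: 0.0
```

```bash
for i in 1; do python3 -m creep '[{"offset":[0,0,0.06],"angular":[-0.007,0,0],"fingers":-1},{"offset":[0,0,0],"angular":[0,0,0],"fingers":-1}]'
python3 -m creep '[{"offset":[0,0,0.06],"angular":[0,0,0],"fingers":-1},{"offset":[0,0,0],"angular":[0,0,0],"fingers":-1}]'
python3 -m creep '[{"offset":[0,0,0.06],"angular":[0,0,0],"fingers":-1},{"offset":[0,0,0],"angular":[0,0,0],"fingers":-1}]'; done | egrep 'tcp_pos|force'
```

```text
tcp_pos: [0.5063, 0.1636, 0.0262]
force: [-1.2, -0.9, -0.0]
gripper_force: 0.0
tcp_pos: [0.5068, 0.1637, 0.0239]
force: [0.5, 0.6, 0.6]
gripper_force: 0.0
tcp_pos: [0.5068, 0.1636, 0.0215]
force: [0.4, 0.1, 0.4]
gripper_force: 0.0
```

```bash
(python3 -m creep '[{"offset":[0,0,0.08],"angular":[0,0,0],"fingers":-1},{"offset":[0,0,0],"angular":[0,0,0],"fingers":-1}]'
python3 -m creep '[{"offset":[0,0,0.06],"angular":[0,0,0],"fingers":-1},{"offset":[0,0,0],"angular":[0,0,0],"fingers":-1}]'
python3 -m creep '[{"offset":[0,0,0.06],"angular":[0,0,0],"fingers":-1},{"offset":[0,0,0],"angular":[0,0,0],"fingers":-1}]') | egrep 'tcp_pos|force'
```

```text
tcp_pos: [0.5067, 0.1636, 0.0181]
force: [-1.0, -0.6, 1.6]
gripper_force: 0.0
tcp_pos: [0.5067, 0.1637, 0.0158]
force: [1.2, 0.0, 0.2]
gripper_force: 0.0
tcp_pos: [0.5068, 0.1636, 0.0135]
force: [-0.6, 0.3, 0.2]
gripper_force: 0.0
```

```bash
(python3 -m creep '[{"offset":[0,0,0.06],"angular":[0,0,0],"fingers":-1},{"offset":[0,0,0],"angular":[0,0,0],"fingers":-1}]'
python3 -m creep '[{"offset":[0,0,0.05],"angular":[0,0,0],"fingers":-1},{"offset":[0,0,0],"angular":[0,0,0],"fingers":-1}]'
python3 -m creep '[{"offset":[0,0,0.05],"angular":[0,0,0],"fingers":-1},{"offset":[0,0,0],"angular":[0,0,0],"fingers":-1}]') | egrep 'tcp_pos|force'
```

```text
tcp_pos: [0.5067, 0.1637, 0.011]
force: [-0.1, -0.1, -1.2]
gripper_force: 0.0
tcp_pos: [0.5068, 0.1637, 0.0091]
force: [0.1, 0.3, 0.1]
gripper_force: 0.0
tcp_pos: [0.5068, 0.1637, 0.0071]
force: [0.2, -0.8, -0.4]
gripper_force: 0.0
```

```bash
cat > cap.py <<'E'
import sys,pickle
from h import *
p=shot('wrist');s=sensors.state();pickle.dump((p,s['tcp_pos'],s['tcp_rot']),open(sys.argv[1],'wb'))
E
python3 cap.py c1.pkl; python3 -m creep '[{"offset":[0,0,-0.8],"angular":[0,0,0],"fingers":-1},{"offset":[0,0,-1],"angular":[0,0,0],"fingers":-1},{"offset":[0,0,0],"angular":[0,0,0],"fingers":-1}]' ; python3 cap.py c2.pkl;  python3 -m creep '[{"offset":[0.5,-0.8,-0.4],"angular":[0,0,0],"fingers":0.1},{"offset":[0,-0.5,-0.5],"angular":[0,0,0],"fingers":0.1},{"offset":[0,0,0],"angular":[0,0,0],"fingers":0.1}]'; python3 cap.py c3.pkl
python3 - <<'E'
from h import *
import pickle
C=[pickle.load(open(f'c{i}.pkl','rb')) for i in (1,2,3)]
sift=cv2.SIFT_create(3000,contrastThreshold=0.01)
F=[sift.detectAndCompute(cv2.cvtColor(c[0]['color'],cv2.COLOR_RGB2GRAY),None) for c in C]
for i,j in((0,1),(1,2),(0,2)):
    m=cv2.BFMatcher().knnMatch(F[i][1],F[j][1],k=2)
    m=[a for a,b in m if a.distance<.75*b.distance]
    P=[C[k][0]['K']@np.linalg.inv(C[k][0]['cam_to_world'])[:3] for k in(i,j)]
    a=np.array([F[i][0][x.queryIdx].pt for x in m]);b=np.array([F[j][0][x.trainIdx].pt for x in m])
    X=cv2.triangulatePoints(P[0],P[1],a.T,b.T);X=(X[:3]/X[3]).T
    e=np.abs(np.array([proj(C[i][0],x) for x in X])-a).max(1)
    ok=(e<2)&(np.abs(X[:,2])<.1)&(np.linalg.norm(a-b,axis=1)>5)
    print(i,j,len(m),ok.sum(),'median z',np.median(X[ok,2]),np.percentile(X[ok,2],[10,25,75,90]).round(4))
E
```

```text
clock: 13.3
tcp_pos: [0.5104, 0.1647, 0.0837]
tcp_rot: [[-0.086, 0.996, 0.009], [0.996, 0.086, 0.004], [0.003, 0.01, -1.0]]
force: [0.4, 0.7, 0.5]
grip_width: 0.0003
gripper_force: 0.0
clock: 13.65
tcp_pos: [0.4512, 0.1797, 0.1158]
tcp_rot: [[-0.089, 0.996, -0.0], [0.996, 0.089, 0.001], [0.001, -0.0, -1.0]]
force: [0.7, 0.2, 0.1]
grip_width: 0.0171
gripper_force: 0.0
0 1 303 238 median z -0.0010331452494768516 [-0.0025 -0.0016 -0.0005  0.0016]
1 2 492 465 median z -0.0008400862379402961 [-0.0016 -0.0012 -0.0005  0.    ]
0 2 281 250 median z -0.0007608198216473656 [-0.0013 -0.001  -0.0004  0.0004]
```

```bash
(python3 -m creep '[{"offset":[0,0,1],"angular":[0,0,0],"fingers":-1},{"offset":[0,0,1],"angular":[0,0,0],"fingers":-1},{"offset":[0,0,0.7],"angular":[0,0,0],"fingers":-1},{"offset":[0,0,0],"angular":[0,0,0],"fingers":-1},{"offset":[0,0,0],"angular":[0,0,0],"fingers":-1}]'
python3 -m creep '[{"offset":[0,0,0.05],"angular":[0,0,0],"fingers":-1},{"offset":[0,0,0],"angular":[0,0,0],"fingers":-1}]'
python3 -m creep '[{"offset":[0,0,0.05],"angular":[0,0,0],"fingers":-1},{"offset":[0,0,0],"angular":[0,0,0],"fingers":-1}]'
python3 -m creep '[{"offset":[0,0,0.05],"angular":[0,0,0],"fingers":-1},{"offset":[0,0,0],"angular":[0,0,0],"fingers":-1}]') | egrep 'tcp_pos|force'
```

```text
tcp_pos: [0.4535, 0.1782, 0.0057]
force: [-0.3, 0.6, -0.1]
gripper_force: 0.0
tcp_pos: [0.4537, 0.179, 0.0053]
force: [-0.4, 0.1, 0.1]
gripper_force: 0.0
tcp_pos: [0.4534, 0.1792, 0.0034]
force: [0.3, -0.8, -0.6]
gripper_force: 0.0
tcp_pos: [0.4537, 0.1793, 0.0016]
force: [-0.0, -0.5, 3.6]
gripper_force: 1.4
```

The fingertips touch the worktop at a reported TCP z of about 0.002, so they stand only about 2 mm ahead of the reported TCP rather than 25. I'll use tip z = tcp z - 0.002 from here on and regrasp.

```bash
(python3 -m creep '[{"offset":[0,0,-0.7],"angular":[0,0,0],"fingers":0},{"offset":[0,0,-0.7],"angular":[0,0,0],"fingers":0},{"offset":[-0.17,0.72,0],"angular":[0,0,0],"fingers":0},{"offset":[-0.17,0.72,0],"angular":[0,0,0],"fingers":0},{"offset":[-0.17,0.72,0],"angular":[0,0,0],"fingers":0},{"offset":[0,0,0],"angular":[0,0,0],"fingers":0},{"offset":[0,0,0.4],"angular":[0,0,0],"fingers":0},{"offset":[0,0,0],"angular":[0,0,0],"fingers":0}]'
python3 -m creep '[{"offset":[0,0,0.3],"angular":[0,0,0],"fingers":0},{"offset":[0,0,0],"angular":[0,0,0],"fingers":0}]' )
```

```text
clock: 15.6
tcp_pos: [0.5391, 0.1659, 0.0396]
tcp_rot: [[-0.087, 0.996, -0.004], [0.996, 0.087, -0.001], [-0.001, -0.004, -1.0]]
force: [-0.1, -0.9, -0.6]
grip_width: 0.0428
gripper_force: 0.0
clock: 15.8
tcp_pos: [0.5398, 0.1662, 0.0282]
tcp_rot: [[-0.087, 0.996, -0.002], [0.996, 0.087, -0.001], [-0.001, -0.002, -1.0]]
force: [-0.1, 1.0, -0.1]
grip_width: 0.0436
gripper_force: 0.0
```

```bash
(python3 -m creep '[{"offset":[0,0.03,0.24],"angular":[0,0,0],"fingers":0},{"offset":[0,0,0],"angular":[0,0,0],"fingers":0}]'
python3 -m creep '[{"offset":[0,0,0],"angular":[0,0,0],"fingers":-1},{"offset":[0,0,0],"angular":[0,0,0],"fingers":-1},{"offset":[0,0,0],"angular":[0,0,0],"fingers":-1},{"offset":[0,0,0],"angular":[0,0,0],"fingers":-1},{"offset":[0,0,0],"angular":[0,0,0],"fingers":-1},{"offset":[0,0,0],"angular":[0,0,0],"fingers":-1},{"offset":[0,0,0],"angular":[0,0,0],"fingers":-1}]' 25)
```

```text
clock: 16.0
tcp_pos: [0.5418, 0.1663, 0.0188]
tcp_rot: [[-0.087, 0.996, -0.001], [0.996, 0.087, -0.001], [-0.001, -0.001, -1.0]]
force: [-0.2, 0.1, -0.5]
grip_width: 0.0435
gripper_force: 0.0
clock: 16.7
tcp_pos: [0.5414, 0.1662, 0.0197]
tcp_rot: [[-0.086, 0.996, -0.001], [0.996, 0.086, -0.0], [-0.0, -0.001, -1.0]]
force: [-2.6, -1.1, 3.4]
grip_width: 0.0055
gripper_force: 25.0
```

```bash
python3 -m creep '[{"offset":[0.05,-0.2,0],"angular":[0,0,0],"fingers":-1},{"offset":[0.08,-0.4,0],"angular":[0,0,0],"fingers":-1},{"offset":[0.09,-0.4,0],"angular":[0,0,0],"fingers":-1},{"offset":[0.09,-0.4,0],"angular":[0,0,0],"fingers":-1},{"offset":[0.09,-0.4,0],"angular":[0,0,0],"fingers":-1},{"offset":[0.09,-0.4,0],"angular":[0,0,0],"fingers":-1},{"offset":[0.09,-0.4,0],"angular":[0,0,0],"fingers":-1},{"offset":[0.09,-0.4,0],"angular":[0,0,0],"fingers":-1},{"offset":[0,-0.38,0],"angular":[0,0,0],"fingers":-1},{"offset":[0,0,0],"angular":[0,0,0],"fingers":-1},{"offset":[0,0,0],"angular":[0,0,0],"fingers":-1}]'
python3 - <<'E'
from h import *
for n in('side','scene'):
    p=shot(n)
    for t in ['lid','lid_grip','lid_handle','clip_fl','clip_br','box_mouth','keys']: print(n,t,find(t,p,2))
E
```

```text
clock: 17.8
tcp_pos: [0.4052, 0.1816, 0.0197]
tcp_rot: [[-0.087, 0.996, 0.001], [0.996, 0.087, 0.0], [-0.0, 0.001, -1.0]]
force: [-0.3, 0.1, -0.9]
grip_width: 0.0055
gripper_force: 25.0
side lid [(array([0.4972, 0.154 , 0.0114]), 0.61)]
side lid_grip [(array([0.4963, 0.1557, 0.0118]), 0.86)]
side lid_handle [(array([ 0.4115, -0.0236,  0.0047]), 0.42)]
side clip_fl [(array([0.555 , 0.1027, 0.0251]), 0.31)]
side clip_br [(array([0.5539, 0.1055, 0.02  ]), 0.41)]
side box_mouth [(array([ 0.5447, -0.1833,  0.0408]), 0.82)]
side keys [(array([ 0.4965, -0.0054,  0.0031]), 0.71)]
scene lid [(array([0.5143, 0.2104, 0.0139]), 0.73), (array([0.4386, 0.2657, 0.0252]), 0.15)]
scene lid_grip [(array([0.5146, 0.2158, 0.0131]), 0.59)]
scene lid_handle []
scene clip_fl [(array([0.4399, 0.2657, 0.0246]), 0.54)]
scene clip_br []
scene box_mouth [(array([ 0.4758, -0.1707,  0.0501]), 0.87)]
scene keys []
```

```bash
python3 -m creep '[{"offset":[0,0,0],"angular":[0,0,0],"fingers":0},{"offset":[0,0,0],"angular":[0,0,0],"fingers":0},{"offset":[0,0,0],"angular":[0,0,0],"fingers":0},{"offset":[0,0,-0.8],"angular":[0,0,0],"fingers":0},{"offset":[0,0,-1],"angular":[0,0,0],"fingers":0},{"offset":[0,0.8,-0.6],"angular":[0,0,0],"fingers":0},{"offset":[0,0.8,0],"angular":[0,0,0],"fingers":0},{"offset":[0,0.7,0],"angular":[0,0,0],"fingers":0},{"offset":[0,0,0],"angular":[0,0,0],"fingers":0},{"offset":[0,0,0],"angular":[0,0,0],"fingers":0}]'
python3 - <<'E'
from h import *
p=shot('wrist','w7.png')
for t in ['lid','lid_grip','lid_handle','clip_fl','clip_fr','clip_bl','clip_br']: print(t,find(t,p,4))
E
```

```text
clock: 19.6
tcp_pos: [0.4966, 0.189, 0.1153]
tcp_rot: [[-0.086, 0.996, -0.001], [0.996, 0.086, -0.001], [-0.001, -0.001, -1.0]]
force: [-1.7, -0.3, 0.4]
grip_width: 0.0437
gripper_force: 0.0
lid [(array([0.4986, 0.2073, 0.0152]), 0.67)]
lid_grip [(array([0.5025, 0.2065, 0.0122]), 0.7)]
lid_handle [(array([0.4906, 0.1937, 0.0399]), 0.6)]
clip_fl [(array([0.441 , 0.2639, 0.0189]), 0.59)]
clip_fr [(array([0.4685, 0.107 , 0.0103]), 0.42)]
clip_bl [(array([0.5468, 0.2727, 0.0239]), 0.82), (array([0.497 , 0.2053, 0.0142]), 0.42)]
clip_br [(array([0.5424, 0.1125, 0.0191]), 0.58)]
```

```bash
python3 -m creep '[{"offset":[0,0,0.9],"angular":[0,0,0],"fingers":0},{"offset":[0,0,0.8],"angular":[0,0,0],"fingers":0},{"offset":[0,0,0.4],"angular":[0,0,0],"fingers":0},{"offset":[0,0,0.2],"angular":[0,0,0],"fingers":0},{"offset":[0,0,0],"angular":[0,0,0],"fingers":0}]'
python3 -m creep '[{"offset":[0,0,0],"angular":[0,0,0],"fingers":-1},{"offset":[0,0,0],"angular":[0,0,0],"fingers":-1},{"offset":[0,0,0],"angular":[0,0,0],"fingers":-1},{"offset":[0,0,0],"angular":[0,0,0],"fingers":-1},{"offset":[0,0,0],"angular":[0,0,0],"fingers":-1},{"offset":[0,0,0],"angular":[0,0,0],"fingers":-1}]' 40
```

```text
clock: 20.5
tcp_pos: [0.4965, 0.1891, 0.023]
tcp_rot: [[-0.086, 0.996, -0.001], [0.996, 0.086, -0.001], [-0.001, -0.001, -1.0]]
force: [-0.0, -0.9, 0.3]
grip_width: 0.0435
gripper_force: 0.0
clock: 21.1
tcp_pos: [0.4973, 0.1895, 0.0241]
tcp_rot: [[-0.086, 0.996, 0.001], [0.996, 0.086, 0.0], [0.0, 0.001, -1.0]]
force: [-1.0, -0.3, 3.5]
grip_width: 0.0133
gripper_force: 40.0
```

The lid is gripped by its handle with a width of 13.3 mm, and the seated z will be about 0.0236 + 0.067. Before lifting it I'll let go and look at the box from above with the wrist camera.

```bash
(python3 -m creep '[{"offset":[0,0,0],"angular":[0,0,0],"fingers":0},{"offset":[0,0,0],"angular":[0,0,0],"fingers":0},{"offset":[0,0,0],"angular":[0,0,0],"fingers":0},{"offset":[0,0,-0.8],"angular":[0,0,0],"fingers":0},{"offset":[0,0,-1],"angular":[0,0,0],"fingers":0}]'
python3 -m creep '[{"offset":[-1,0.05,-0.35],"angular":[0,0,0],"fingers":0},{"offset":[-1,0.05,-0.35],"angular":[0,0,0],"fingers":0},{"offset":[-1,0.05,-0.35],"angular":[0,0,0],"fingers":0},{"offset":[-1,0.05,-0.35],"angular":[0,0,0],"fingers":0},{"offset":[-1,0.05,-0.35],"angular":[0,0,0],"fingers":0},{"offset":[-1,0.05,-0.35],"angular":[0,0,0],"fingers":0},{"offset":[-1,0.05,-0.35],"angular":[0,0,0],"fingers":0},{"offset":[-1,0.05,-0.35],"angular":[0,0,0],"fingers":0},{"offset":[-1,0.05,-0.35],"angular":[0,0,0],"fingers":0},{"offset":[-1,0.05,-0.35],"angular":[0,0,0],"fingers":0},{"offset":[-1,0.05,-0.35],"angular":[0,0,0],"fingers":0},{"offset":[0,0,0],"angular":[0,0,0],"fingers":0}]') | egrep 'clock|tcp_pos|width'
python3 cap.py b1.pkl
python3 - <<'E'
from h import *
import pickle
p,t,R=pickle.load(open('b1.pkl','rb'))
cv2.imwrite('pics/b1.png',p['color'][:,:,::-1])
a=p['color'].astype(int);print(t,p['cam_to_world'][:3,3])
m=((a.min(2)>120)&(a.max(2)-a.min(2)<40)).astype(np.uint8)
cs,_=cv2.findContours(m,cv2.RETR_EXTERNAL,cv2.CHAIN_APPROX_NONE)
for c in sorted(cs,key=cv2.contourArea)[-4:]: print(cv2.contourArea(c),cv2.boundingRect(c))
print('expected centre px',proj(p,[.548,-.187,.075]))
E
```

```text
clock: 21.6
tcp_pos: [0.4954, 0.1886, 0.0948]
grip_width: 0.0413
clock: 22.8
tcp_pos: [0.5563, -0.2549, 0.252]
grip_width: 0.0435
[ 0.55628765 -0.25094438  0.25056422] [ 0.55055177 -0.16859015  0.41143941]
471.5 (125, 244, 22, 34)
716.0 (515, 171, 45, 138)
5221.0 (0, 53, 55, 122)
26634.5 (171, 7, 226, 195)
expected centre px [278.78700726 118.46528681]
```

View pics/b1.png

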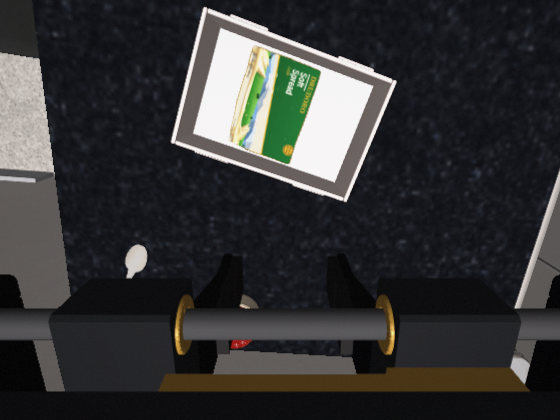

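The picture shows the box's rim corners at about (206,8), (396,82), (346,200) and (172,142). I'll fit the known 182 x 122 rectangle to that outline.

```bash
python3 - <<'E'
from h import *
import pickle
from scipy.optimize import least_squares
p,t,R=pickle.load(open('b1.pkl','rb'));a=p['color'].astype(int)
for th in (100,120,150):
    m=((a.min(2)>th)&(a.max(2)-a.min(2)<40)).astype(np.uint8)
    cs,_=cv2.findContours(m,cv2.RETR_EXTERNAL,cv2.CHAIN_APPROX_NONE)
    c=[c for c in cs if cv2.contourArea(c)>15000][0][:,0]
    X=np.array([ray(p,u,v,.075)[:2] for u,v in c])
    r=cv2.minAreaRect(X.astype(np.float32));
    def f(q,s=0):
        d=X-q[:2];C,S=np.cos(q[2]),np.sin(q[2]);l=np.abs(np.c_[d@[C,S],d@[-S,C]])-[.091+q[3],.061+q[3]]
        return np.maximum(l[:,0],l[:,1])
    s=least_squares(f,[*X.mean(0),np.radians(-20),0],loss='cauchy',f_scale=.0007)
    print(th,len(X),s.x[:2].round(4),np.degrees(s.x[2]),s.x[3],np.median(abs(s.fun)),r)
E
```

```text
100 627 [ 0.5492 -0.1813] -14.671900838718669 -0.0006373587377260797 0.0003216189276701656 ((0.549312949180603, -0.18091237545013428), (0.12508277595043182, 0.18125174939632416), 75.27702331542969)
120 627 [ 0.5492 -0.1812] -14.709131009630122 -0.0008288801142089237 0.0003364079365124478 ((0.5492907762527466, -0.18087124824523926), (0.12479077279567719, 0.18077249825000763), 75.29936981201172)
150 630 [ 0.5493 -0.1812] -14.738988394410487 -0.0008910747161084524 0.00032979615694990125 ((0.5493654608726501, -0.18084493279457092), (0.12456103414297104, 0.18056601285934448), 75.2537841796875)
```

```bash
python3 -m creep '[{"offset":[1,-0.06,0],"angular":[0,0,0],"fingers":0},{"offset":[1,-0.06,0],"angular":[0,0,0],"fingers":0},{"offset":[1,-0.06,0],"angular":[0,0,0],"fingers":0},{"offset":[1,-0.06,0],"angular":[0,0,0],"fingers":0},{"offset":[1,-0.06,0],"angular":[0,0,0],"fingers":0},{"offset":[1,-0.06,0],"angular":[0,0,0],"fingers":0},{"offset":[1,-0.06,0],"angular":[0,0,0],"fingers":0},{"offset":[1,-0.06,0],"angular":[0,0,0],"fingers":0},{"offset":[1,-0.06,0],"angular":[0,0,0],"fingers":0},{"offset":[0,0,0],"angular":[0,0,0],"fingers":0},{"offset":[0,0,0],"angular":[0,0,0],"fingers":0}]'
python3 cap.py l1.pkl
cat > fitlid.py <<'E'
import sys,pickle
from h import *
from scipy.optimize import least_squares
p,t,R=pickle.load(open(sys.argv[1],'rb'));a=p['color'].astype(int)
zt=float(sys.argv[2]);g=[float(x) for x in sys.argv[3:6]]
for th in (70,90,110):
    m=((a.min(2)>th)&(a.max(2)-a.min(2)<40)).astype(np.uint8)
    u0,v0=proj(p,[g[0],g[1],zt])
    cs,_=cv2.findContours(m,cv2.RETR_EXTERNAL,cv2.CHAIN_APPROX_NONE)
    c=min(cs,key=lambda c:-cv2.contourArea(c) if cv2.pointPolygonTest(c,(u0+25,v0+25),False)>=0 else 0)[:,0]
    X=np.array([ray(p,u,v,zt)[:2] for u,v in c])
    def f(q):
        d=X-q[:2];C,S=np.cos(q[2]),np.sin(q[2]);l=np.abs(np.c_[d@[C,S],d@[-S,C]])-[.095+q[3],.066+q[3]]
        return np.maximum(l[:,0],l[:,1])
    s=least_squares(f,[g[0],g[1],np.radians(g[2]),0],loss='cauchy',f_scale=.0007)
    print(th,len(X),c.min(0),c.max(0),s.x[:2].round(4),np.degrees(s.x[2]).round(2),s.x[3].round(4),np.median(abs(s.fun)).round(4))
print('tcp',t,'cam',p['cam_to_world'][:3,3])
E
python3 fitlid.py l1.pkl .029 .497 .19 5
```

```text
clock: 23.95
tcp_pos: [0.503, 0.1115, 0.2491]
tcp_rot: [[-0.091, 0.996, -0.001], [0.996, 0.091, -0.0], [-0.0, -0.001, -1.0]]
force: [0.4, -1.0, 0.1]
grip_width: 0.0437
gripper_force: 0.0
70 873 [191   4] [381 202] [0.4988 0.1867] 5.13 -0.0008 0.0007
90 871 [192   4] [381 202] [0.499  0.1867] 5.18 -0.001 0.0007
110 871 [192   4] [380 202] [0.499  0.1869] 5.07 -0.0012 0.0007
tcp [0.50345652 0.10994107 0.24926557] cam [0.49682579 0.1967752  0.40902457]
```

```bash
python3 -m creep '[{"offset":[1,0.01,0.6],"angular":[0,0,0],"fingers":0},{"offset":[1,0.01,0.6],"angular":[0,0,0],"fingers":0},{"offset":[0,0,1],"angular":[0,0,0],"fingers":0},{"offset":[0,0,1],"angular":[0,0,0],"fingers":0},{"offset":[0,0,0.6],"angular":[0,0,0],"fingers":0},{"offset":[0,0,0],"angular":[0,0,0],"fingers":0},{"offset":[0,0,0],"angular":[0,0,0],"fingers":0}]'
```

```text
clock: 24.7
tcp_pos: [0.4988, 0.1884, 0.0981]
tcp_rot: [[-0.084, 0.996, 0.001], [0.996, 0.084, -0.001], [-0.001, 0.001, -1.0]]
force: [0.6, 0.2, 0.2]
grip_width: 0.0435
gripper_force: 0.0
```

```bash
python3 -m creep '[{"offset":[0.02,-0.03,0.8],"angular":[0,0,0],"fingers":0},{"offset":[0,0,0.7],"angular":[0,0,0],"fingers":0},{"offset":[0,0,0.36],"angular":[0,0,0],"fingers":0},{"offset":[0,0,0],"angular":[0,0,0],"fingers":0},{"offset":[0,0,0],"angular":[0,0,0],"fingers":-1},{"offset":[0,0,0],"angular":[0,0,0],"fingers":-1},{"offset":[0,0,0],"angular":[0,0,0],"fingers":-1},{"offset":[0,0,0],"angular":[0,0,0],"fingers":-1},{"offset":[0,0,0],"angular":[0,0,0],"fingers":-1},{"offset":[0,0,0],"angular":[0,0,0],"fingers":-1}]' 50
```

```text
clock: 25.7
tcp_pos: [0.4973, 0.1903, 0.0239]
tcp_rot: [[-0.086, 0.996, 0.001], [0.996, 0.086, 0.0], [0.0, 0.001, -1.0]]
force: [-0.9, -0.2, 4.6]
grip_width: 0.0136
gripper_force: 50.0
```

```bash
python3 -m creep '[{"offset":[0,0,-0.6],"angular":[0,0,0],"fingers":-1},{"offset":[0,0,-1],"angular":[0,0,0],"fingers":-1},{"offset":[0,0,-0.9],"angular":[0,0,0.07],"fingers":-1},{"offset":[0,0,-0.9],"angular":[0,0,0.075],"fingers":-1},{"offset":[0,0,0],"angular":[0,0,0.073],"fingers":-1},{"offset":[0,0,0],"angular":[0,0,0],"fingers":-1}]'
python3 -m creep '[{"offset":[-0.6,0.25,0],"angular":[0,0,0],"fingers":-1},{"offset":[-0.95,0.4,0],"angular":[0,0,0],"fingers":-1},{"offset":[-0.95,0.4,0],"angular":[0,0,0],"fingers":-1},{"offset":[-0.95,0.4,0],"angular":[0,0,0],"fingers":-1},{"offset":[-0.95,0.4,0],"angular":[0,0,0],"fingers":-1},{"offset":[-0.95,0.4,0],"angular":[0,0,0],"fingers":-1},{"offset":[-0.95,0.4,0],"angular":[0,0,0],"fingers":-1},{"offset":[-0.95,0.4,0],"angular":[0,0,0],"fingers":-1},{"offset":[-0.8,0.35,0],"angular":[0,0,0],"fingers":-1},{"offset":[-0.5,0.2,0],"angular":[0,0,0],"fingers":-1},{"offset":[0,0,0],"angular":[0,0,0],"fingers":-1},{"offset":[0,0,0],"angular":[0,0,0],"fingers":-1}]'
```

```text
clock: 26.3
tcp_pos: [0.4966, 0.1902, 0.1596]
tcp_rot: [[0.253, 0.968, 0.001], [0.968, -0.253, 0.0], [0.001, 0.001, -1.0]]
force: [-0.5, -0.7, -3.8]
grip_width: 0.0133
gripper_force: 50.0
clock: 27.5
tcp_pos: [0.5483, -0.1768, 0.1577]
tcp_rot: [[0.253, 0.968, -0.003], [0.968, -0.253, 0.001], [0.0, -0.003, -1.0]]
force: [0.0, -0.6, -2.4]
grip_width: 0.0138
gripper_force: 50.0
```

```bash
python3 -m creep '[{"offset":[-0.03,0,0.6],"angular":[0,0,0],"fingers":-1},{"offset":[0,0,0.5],"angular":[0,0,0],"fingers":-1},{"offset":[0,0,0.2],"angular":[0,0,0],"fingers":-1},{"offset":[0,0,0],"angular":[0,0,0],"fingers":-1},{"offset":[0,0,0],"angular":[0,0,0],"fingers":-1}]'
python3 -m creep '[{"offset":[0,0,0.1],"angular":[0,0,0],"fingers":-1},{"offset":[0,0,0.1],"angular":[0,0,0],"fingers":-1},{"offset":[0,0,0],"angular":[0,0,0],"fingers":-1}]'
```

```text
clock: 28.0
tcp_pos: [0.5498, -0.1777, 0.1077]
tcp_rot: [[0.252, 0.968, 0.001], [0.968, -0.252, 0.0], [0.0, 0.001, -1.0]]
force: [-0.0, -0.4, -2.7]
grip_width: 0.0135
gripper_force: 50.0
clock: 28.3
tcp_pos: [0.5491, -0.1781, 0.0991]
tcp_rot: [[0.253, 0.967, 0.0], [0.967, -0.253, 0.0], [0.0, 0.0, -1.0]]
force: [0.1, -0.2, -4.3]
grip_width: 0.0135
gripper_force: 50.0
```

```bash
(python3 -m creep '[{"offset":[0,-0.015,0.08],"angular":[0,0,0],"fingers":-1},{"offset":[0,0,0],"angular":[0,0,0],"fingers":-1}]'
python3 -m creep '[{"offset":[0,0,0.08],"angular":[0,0,0],"fingers":-1},{"offset":[0,0,0],"angular":[0,0,0],"fingers":-1}]'
python3 -m creep '[{"offset":[0,0,0.06],"angular":[0,0,0],"fingers":-1},{"offset":[0,0,0],"angular":[0,0,0],"fingers":-1},{"offset":[0,0,0],"angular":[0,0,0],"fingers":-1}]')|egrep 'clock|pos|force:'
```

```text
clock: 28.5
tcp_pos: [0.5484, -0.1781, 0.0958]
force: [-1.0, 0.1, -4.1]
gripper_force: 50.0
clock: 28.7
tcp_pos: [0.5485, -0.1781, 0.0926]
force: [0.4, -0.0, -4.1]
gripper_force: 50.0
clock: 29.0
tcp_pos: [0.5491, -0.1783, 0.0909]
force: [0.2, 0.1, -0.8]
gripper_force: 50.0
```

The lid is seated: reported z is 0.0909 against 0.0906 expected, and its weight has come off the wrist. I'll press lightly, let go, and start the back left clip.

```bash
(python3 -m creep '[{"offset":[0,0,0.05],"angular":[0,0,0],"fingers":-1},{"offset":[0,0,0],"angular":[0,0,0],"fingers":-1}]'
python3 -m creep '[{"offset":[0,0,0],"angular":[0,0,0],"fingers":0},{"offset":[0,0,0],"angular":[0,0,0],"fingers":0},{"offset":[0,0,0],"angular":[0,0,0],"fingers":0},{"offset":[0,0,-0.5],"angular":[0,0,0],"fingers":0},{"offset":[0,0,-0.6],"angular":[0,0,0],"fingers":0},{"offset":[0.7,0.4,0],"angular":[0,0,0],"fingers":-1},{"offset":[0.7,0.4,0],"angular":[0,0,0],"fingers":-1},{"offset":[0.7,0.525,0],"angular":[0,0,0],"fingers":-1},{"offset":[0,0,0],"angular":[0,0,0],"fingers":-1},{"offset":[0,0,0],"angular":[0,0,0],"fingers":-1}]')
python3 - <<'E'
from h import *
for n in ('side','scene','wrist'):
    p=shot(n)
    for t in ['lid','lid_handle','clip_bl','clip_br','clip_fl','clip_fr']: print(n,t,find(t,p,3))
E
```

```text
clock: 29.2
tcp_pos: [0.549, -0.1783, 0.0908]
tcp_rot: [[0.253, 0.967, 0.002], [0.967, -0.253, 0.001], [0.002, 0.001, -1.0]]
force: [-6.1, 2.3, 15.0]
grip_width: 0.0134
gripper_force: 50.0
clock: 30.2
tcp_pos: [0.6215, -0.1096, 0.132]
tcp_rot: [[0.251, 0.968, -0.0], [0.968, -0.251, -0.001], [-0.001, -0.0, -1.0]]
force: [0.2, -1.6, -0.9]
grip_width: 0.0114
gripper_force: 0.0
side lid [(array([ 0.5401, -0.1874,  0.0802]), 0.95)]
side lid_handle [(array([ 0.5452, -0.1907,  0.109 ]), 0.71)]
side clip_bl [(array([0.6919, 0.1527, 0.0771]), 0.71), (array([ 0.6152, -0.1146,  0.093 ]), 0.56), (array([ 0.5738, -0.2789,  0.0875]), 0.24)]
side clip_br [(array([ 0.5738, -0.279 ,  0.0913]), 0.69)]
side clip_fl [(array([ 0.5139, -0.0932,  0.0905]), 0.55), (array([ 0.5427, -0.1882,  0.0842]), 0.47)]
side clip_fr [(array([ 0.4748, -0.2526,  0.083 ]), 0.58)]
scene lid [(array([ 0.5358, -0.1785,  0.0801]), 0.62)]
scene lid_handle [(array([ 0.5322, -0.1767,  0.0809]), 0.64)]
scene clip_bl []
scene clip_br [(array([ 0.5176, -0.0845,  0.0921]), 0.51), (array([ 0.4715, -0.2499,  0.0864]), 0.19)]
scene clip_fl []
scene clip_fr [(array([ 0.4733, -0.2509,  0.0856]), 0.42)]
wrist lid [(array([ 0.5176, -0.1158,  0.088 ]), 0.59)]
wrist lid_handle []
wrist clip_bl [(array([ 0.626 , -0.1102,  0.0923]), 0.84)]
wrist clip_br [(array([0.4982, 0.0039, 0.0011]), 0.22)]
wrist clip_fl [(array([ 0.5225, -0.0885,  0.0861]), 0.93), (array([ 0.5146, -0.117 ,  0.088 ]), 0.35)]
wrist clip_fr []
```

```bash
python3 -m creep '[{"offset":[0,0,0.4],"angular":[0,0,0],"fingers":-1},{"offset":[0,0,0.4],"angular":[0,0,0],"fingers":-1},{"offset":[0,0,0.4],"angular":[0,0,0],"fingers":-1},{"offset":[0,0,0.4],"angular":[0,0,0],"fingers":-1},{"offset":[0,0,0.4],"angular":[0,0,0],"fingers":-1},{"offset":[0,0,0],"angular":[0,0,0],"fingers":-1}]'
python3 -m creep '[{"offset":[-0.15,0,0],"angular":[0,0,0],"fingers":-1},{"offset":[0,0,0],"angular":[0,0,0],"fingers":-1}]'
```

```text
clock: 31.85
tcp_pos: [0.6192, -0.1096, 0.0491]
tcp_rot: [[0.253, 0.967, -0.005], [0.967, -0.253, 0.001], [-0.001, -0.005, -1.0]]
force: [0.7, 1.1, -0.6]
grip_width: 0.0004
gripper_force: 0.3
clock: 32.05
tcp_pos: [0.6195, -0.1174, 0.0527]
tcp_rot: [[0.255, 0.967, 0.001], [0.967, -0.255, -0.001], [-0.001, 0.001, -1.0]]
force: [0.1, 0.3, 0.3]
grip_width: 0.0006
gripper_force: 0.2
```

```bash
(python3 -m creep '[{"offset":[-0.08,0,0],"angular":[0,0,0],"fingers":-1},{"offset":[0,0,0],"angular":[0,0,0],"fingers":-1}]'
python3 -m creep '[{"offset":[-0.05,0,0],"angular":[0,0,0],"fingers":-1},{"offset":[0,0,0],"angular":[0,0,0],"fingers":-1}]') | egrep 'pos|force:'
```

```text
tcp_pos: [0.6193, -0.1179, 0.053]
force: [0.9, 3.7, -1.8]
gripper_force: 2.0
tcp_pos: [0.6193, -0.118, 0.053]
force: [1.1, 7.0, -0.5]
gripper_force: 3.6
```

```bash
(python3 -m creep '[{"offset":[0.33,0,0],"angular":[0,0,0],"fingers":-1},{"offset":[0,0,-0.8],"angular":[0,0,0],"fingers":-1},{"offset":[0,0,-0.8],"angular":[0,0,0],"fingers":-1},{"offset":[0,-0.9,0],"angular":[0,0,0],"fingers":-1},{"offset":[0,-0.9,0],"angular":[0,0,0],"fingers":-1},{"offset":[0,-0.85,0],"angular":[0,0,0],"fingers":-1},{"offset":[0,0,0],"angular":[0,0,0],"fingers":-1},{"offset":[0,0,0],"angular":[0,0,0],"fingers":-1}]'
python3 -m creep '[{"offset":[0,0,0.4],"angular":[0,0,0],"fingers":-1},{"offset":[0,0,0.4],"angular":[0,0,0],"fingers":-1},{"offset":[0,0,0.4],"angular":[0,0,0],"fingers":-1},{"offset":[0,0,0.4],"angular":[0,0,0],"fingers":-1},{"offset":[0,0,0],"angular":[0,0,0],"fingers":-1}]'
python3 -m creep '[{"offset":[-0.15,0,0],"angular":[0,0,0],"fingers":-1},{"offset":[-0.08,0,0],"angular":[0,0,0],"fingers":-1},{"offset":[0,0,0],"angular":[0,0,0],"fingers":-1}]')| egrep 'clock|pos|force:'
```

```text
clock: 33.25
tcp_pos: [0.5196, -0.0819, 0.1173]
force: [0.9, -0.4, 0.1]
gripper_force: 0.0
clock: 33.75
tcp_pos: [0.5199, -0.0819, 0.0513]
force: [-0.4, -0.9, 0.6]
gripper_force: 0.1
clock: 34.05
tcp_pos: [0.5176, -0.0911, 0.0532]
force: [0.2, 0.3, 0.3]
gripper_force: 0.3
```

```bash
(python3 -m creep '[{"offset":[-0.05,0,0],"angular":[0,0,0],"fingers":-1},{"offset":[0,0,0],"angular":[0,0,0],"fingers":-1}]'
python3 -m creep '[{"offset":[-0.05,0,0],"angular":[0,0,0],"fingers":-1},{"offset":[0,0,0],"angular":[0,0,0],"fingers":-1}]')| egrep 'clock|pos|force:'
```

```text
clock: 34.25
tcp_pos: [0.5175, -0.0913, 0.0532]
force: [1.1, 4.4, 0.3]
gripper_force: 2.3
clock: 34.45
tcp_pos: [0.5174, -0.0914, 0.0532]
force: [2.1, 8.0, 1.4]
gripper_force: 4.3
```

```bash
(python3 -m creep '[{"offset":[0.1,0,0],"angular":[0,0,0],"fingers":-1},{"offset":[0,0,-0.9],"angular":[0,0,0],"fingers":-1},{"offset":[0,0,-0.95],"angular":[0,0,0],"fingers":-1},{"offset":[-0.8,0,0],"angular":[0,0,0],"fingers":-1},{"offset":[-0.8,0,0],"angular":[0,0,0],"fingers":-1},{"offset":[-0.8,0,0],"angular":[0,0,0],"fingers":-1},{"offset":[-0.8,0,0],"angular":[0,0,0],"fingers":-1},{"offset":[-0.9,0,0],"angular":[0,0,0],"fingers":-1},{"offset":[0,0,0],"angular":[0,0,0],"fingers":-1},{"offset":[0,0,0],"angular":[0,0,0],"fingers":-1}]'
python3 -m creep '[{"offset":[0,0,0.5],"angular":[0,0,0],"fingers":-1},{"offset":[0,0,0.5],"angular":[0,0,0],"fingers":-1},{"offset":[0,0,0.4],"angular":[0,0,0],"fingers":-1},{"offset":[0,0,0.45],"angular":[0,0,0],"fingers":-1},{"offset":[0,0,0],"angular":[0,0,0],"fingers":-1}]'
python3 -m creep '[{"offset":[0.15,0,0],"angular":[0,0,0],"fingers":-1},{"offset":[0,0,0],"angular":[0,0,0],"fingers":-1}]')| egrep 'clock|pos|force:'
```

```text
clock: 35.45
tcp_pos: [0.4745, -0.2506, 0.1266]
force: [0.9, -0.0, -0.2]
gripper_force: 0.0
clock: 35.95
tcp_pos: [0.4765, -0.2598, 0.0547]
force: [-3.3, -19.0, 7.6]
gripper_force: 9.8
clock: 36.15
tcp_pos: [0.4769, -0.2589, 0.0566]
force: [-8.8, -27.4, 12.5]
gripper_force: 14.5
```

```bash
(python3 -m creep '[{"offset":[-0.15,0,0],"angular":[0,0,0],"fingers":-1},{"offset":[0,0,-0.6],"angular":[0,0,0],"fingers":-1}]'
python3 -m creep '[{"offset":[0,0,-0.9],"angular":[0,0,0],"fingers":-1},{"offset":[0,0,-0.3],"angular":[0,0,0],"fingers":-1},{"offset":[0,0,0],"angular":[0,0,0],"fingers":-1}]')| egrep 'clock|pos|force:'
python3 - <<'E'
from h import *
p=shot('side')
for t in ['lid','lid_handle','clip_br','clip_fr']: print(t,find(t,p,3))
p=shot('wrist')
import pickle;s=sensors.state();pickle.dump((p,s['tcp_pos'],s['tcp_rot']),open('r1.pkl','wb'))
for t in ['clip_fl','clip_fr']: print(t,find(t,p,3))
E
```

```text
clock: 36.35
tcp_pos: [0.4737, -0.2514, 0.076]
force: [-0.0, 1.1, 0.2]
gripper_force: 0.0
clock: 36.65
tcp_pos: [0.477, -0.2485, 0.1261]
force: [0.4, 0.2, 0.7]
gripper_force: 0.0
lid [(array([ 0.5002, -0.0032,  0.0041]), 0.74), (array([ 0.4941, -0.1835,  0.0828]), 0.64)]
lid_handle []
clip_br []
clip_fr [(array([ 0.4748, -0.2451,  0.0779]), 0.73)]
clip_fl []
clip_fr [(array([ 0.4751, -0.2451,  0.0738]), 0.94)]
```

```bash
(python3 -m creep '[{"offset":[0,0,0.5],"angular":[0,0,0],"fingers":-1},{"offset":[0,0,0.3],"angular":[0,0,0],"fingers":-1},{"offset":[0,0,0],"angular":[0,0,0],"fingers":-1}]'
for i in 1; do python3 -m creep '[{"offset":[0,0,0.25],"angular":[0,0,0],"fingers":-1},{"offset":[0,0,0],"angular":[0,0,0],"fingers":-1}]'
python3 -m creep '[{"offset":[0,0,0.25],"angular":[0,0,0],"fingers":-1},{"offset":[0,0,0],"angular":[0,0,0],"fingers":-1}]'
python3 -m creep '[{"offset":[0,0,0.2],"angular":[0,0,0],"fingers":-1},{"offset":[0,0,0],"angular":[0,0,0],"fingers":-1}]'
done)| egrep 'clock|pos|force:'
```

```text
clock: 37.35
tcp_pos: [0.474, -0.2484, 0.0906]
force: [0.3, -0.8, -0.2]
gripper_force: 0.0
clock: 37.55
tcp_pos: [0.4757, -0.2495, 0.0821]
force: [-0.3, 0.2, -0.2]
gripper_force: 0.1
clock: 37.75
tcp_pos: [0.4757, -0.2501, 0.0726]
force: [1.2, -2.5, 0.1]
gripper_force: 0.7
clock: 37.95
tcp_pos: [0.4751, -0.2492, 0.064]
force: [-0.4, -1.3, 0.1]
gripper_force: 0.7
```

```bash
(python3 -m creep '[{"offset":[0.1,0,0],"angular":[0,0,0],"fingers":-1},{"offset":[0,0,0],"angular":[0,0,0],"fingers":-1}]'
python3 -m creep '[{"offset":[0.08,0,0],"angular":[0,0,0],"fingers":-1},{"offset":[0,0,0],"angular":[0,0,0],"fingers":-1}]')| egrep 'clock|pos|force:'
```

```text
clock: 38.15
tcp_pos: [0.4761, -0.2465, 0.0645]
force: [-0.0, -5.3, -1.8]
gripper_force: 2.5
clock: 38.35
tcp_pos: [0.4771, -0.2462, 0.0651]
force: [-0.3, -10.3, -1.3]
gripper_force: 4.9
```

```bash
(python3 -m creep '[{"offset":[-0.08,0,0.15],"angular":[0,0,0],"fingers":-1},{"offset":[0,0,0],"angular":[0,0,0],"fingers":-1}]'
python3 -m creep '[{"offset":[0,0,0.1],"angular":[0,0,0],"fingers":-1},{"offset":[0,0,0],"angular":[0,0,0],"fingers":-1}]')| egrep 'clock|pos|force:'
```

```text
clock: 38.55
tcp_pos: [0.4763, -0.2463, 0.0584]
force: [-0.3, -5.6, -0.0]
gripper_force: 2.7
clock: 38.75
tcp_pos: [0.4766, -0.2465, 0.0547]
force: [-1.3, -5.7, 0.7]
gripper_force: 2.8
```

```bash
(python3 -m creep '[{"offset":[-0.2,0,0],"angular":[0,0,0],"fingers":-1},{"offset":[0,0,-0.8],"angular":[0,0,0],"fingers":-1},{"offset":[0,0,-0.8],"angular":[0,0,0],"fingers":-1},{"offset":[0,0.9,0],"angular":[0,0,0],"fingers":-1},{"offset":[0,0.9,0],"angular":[0,0,0],"fingers":-1},{"offset":[0,0.9,0],"angular":[0,0,0],"fingers":-1},{"offset":[0,0,0],"angular":[0,0,0],"fingers":-1},{"offset":[0,0,0],"angular":[0,0,0],"fingers":-1}]'
python3 -m creep '[{"offset":[0,0,0.3],"angular":[0,0,0],"fingers":-1},{"offset":[0,0,0.3],"angular":[0,0,0],"fingers":-1},{"offset":[0,0,0.3],"angular":[0,0,0],"fingers":-1},{"offset":[0,0,0.3],"angular":[0,0,0],"fingers":-1},{"offset":[0,0,0.1],"angular":[0,0,0],"fingers":-1},{"offset":[0,0,0],"angular":[0,0,0],"fingers":-1}]')| egrep 'clock|pos|force:'
```

```text
clock: 39.55
tcp_pos: [0.5786, -0.2791, 0.1176]
force: [-0.5, 0.5, 0.4]
gripper_force: 0.0
clock: 40.15
tcp_pos: [0.5779, -0.2804, 0.0654]
force: [-0.8, -1.6, -0.2]
gripper_force: 0.5
```

```bash
(python3 -m creep '[{"offset":[0.13,0,0],"angular":[0,0,0],"fingers":-1},{"offset":[0,0,0],"angular":[0,0,0],"fingers":-1}]'
python3 -m creep '[{"offset":[0.08,0,0.1],"angular":[0,0,0],"fingers":-1},{"offset":[0,0,0.15],"angular":[0,0,0],"fingers":-1},{"offset":[0,0,0],"angular":[0,0,0],"fingers":-1}]'
python3 -m creep '[{"offset":[0.04,0,0],"angular":[0,0,0],"fingers":-1},{"offset":[0,0,0],"angular":[0,0,0],"fingers":-1}]')| egrep 'clock|pos|force:'
```

```text
clock: 40.35
tcp_pos: [0.5804, -0.275, 0.0666]
force: [-0.7, -2.2, -0.5]
gripper_force: 0.9
clock: 40.65
tcp_pos: [0.5813, -0.2732, 0.0564]
force: [0.4, -5.5, -0.6]
gripper_force: 2.4
clock: 40.85
tcp_pos: [0.5812, -0.2731, 0.0566]
force: [0.0, -7.7, -0.7]
gripper_force: 3.6
```

```bash
(python3 -m creep '[{"offset":[-0.25,0,0],"angular":[0,0,0],"fingers":-1},{"offset":[0,0,-1],"angular":[0,0,0],"fingers":-1},{"offset":[0,0,-1],"angular":[0,0,0],"fingers":-1},{"offset":[0,-0.5,-1],"angular":[0,0,0],"fingers":-1},{"offset":[0,-0.5,-1],"angular":[0,0,0],"fingers":-1},{"offset":[0,-0.3,-1],"angular":[0,0,0],"fingers":-1},{"offset":[0,0,0],"angular":[0,0,0],"fingers":-1},{"offset":[0,0,0],"angular":[0,0,0],"fingers":-1}]')| egrep 'clock|pos|force:'
python3 cap.py f1.pkl; python3 fitlid.py f1.pkl .096 .549 -.18 -14.7
python3 - <<'E'
from h import *
p=shot('wrist')
for t in ['clip_fl','lid']: print(t,find(t,p,5))
# rectified top view at z=.08, 1 mm/px, lid axes; brightness rows just outside flange
c,s=np.cos(np.radians(-14.7)),np.sin(np.radians(-14.7))
def samp(x,y,z):
    w=[.5493+c*x-s*y,-.1812+s*x+c*y,z];u,v=proj(p,w);u,v=int(round(u)),int(round(v))
    return p['color'][v,u].astype(int) if 0<=v<420 and 0<=u<560 else [-1,-1,-1]
for sx in(-.053,.053):
  for sy in(-1,1): print(sx,sy,[(o,int(np.mean(samp(sx,sy*(.066+o/1000),.08)))) for o in range(-6,40,3)])
E
```

```text
clock: 41.65
tcp_pos: [0.5287, -0.2659, 0.2572]
force: [-0.2, 0.7, 0.9]
gripper_force: 0.0
70 771 [166   5] [396 174] [ 0.5502 -0.1775] -14.72 -0.0008 0.0003
90 768 [166   5] [395 174] [ 0.5502 -0.1777] -14.69 -0.0009 0.0003
110 766 [167   5] [395 174] [ 0.5504 -0.1777] -14.68 -0.0011 0.0004
tcp [ 0.52843324 -0.26562526  0.25581553] cam [ 0.55121608 -0.18339787  0.41738586]
clip_fl [(array([ 0.5192, -0.0975,  0.0777]), 0.73), (array([ 0.5497, -0.1749,  0.0783]), 0.63)]
lid [(array([ 0.5513, -0.1707,  0.0814]), 0.82), (array([ 0.3818, -0.3622,  0.0104]), 0.25)]
-0.053 -1 [(-6, 231), (-3, 200), (0, 255), (3, 155), (6, 47), (9, 44), (12, 56), (15, 69), (18, 47), (21, 43), (24, 43), (27, 41), (30, 49), (33, 48), (36, 50), (39, 41)]
-0.053 1 [(-6, 236), (-3, 236), (0, 73), (3, 227), (6, 189), (9, 255), (12, 41), (15, -1), (18, -1), (21, -1), (24, -1), (27, -1), (30, -1), (33, -1), (36, -1), (39, -1)]
0.053 -1 [(-6, 217), (-3, 209), (0, 255), (3, 200), (6, 39), (9, 36), (12, 45), (15, 45), (18, 43), (21, 41), (24, 42), (27, 40), (30, 51), (33, 51), (36, 45), (39, 40)]
0.053 1 [(-6, 230), (-3, 230), (0, 77), (3, 229), (6, 189), (9, 255), (12, 44), (15, -1), (18, -1), (21, -1), (24, -1), (27, -1), (30, -1), (33, -1), (36, -1), (39, -1)]
```

The lid reads about 3.3 mm off in y against the box fit, so the jammed push probably shifted it. I'll re-measure at the camera yaw used for the box so the two compare directly.

```bash
(python3 -m creep '[{"offset":[0.3,0.2,-0.3],"angular":[0,0,-0.073],"fingers":-1},{"offset":[0,0.3,0],"angular":[0,0,-0.073],"fingers":-1},{"offset":[0,0.3,0],"angular":[0,0,-0.072],"fingers":-1},{"offset":[0,0,0],"angular":[0,0,0],"fingers":-1},{"offset":[0,0,0],"angular":[0,0,0],"fingers":-1}]')| egrep 'clock|pos|rot'
python3 cap.py f2.pkl; python3 fitlid.py f2.pkl .096 .549 -.18 -14.7
```

```text
clock: 42.35
tcp_pos: [0.5625, -0.2595, 0.2673]
tcp_rot: [[-0.084, 0.996, -0.002], [0.996, 0.084, 0.001], [0.001, -0.002, -1.0]]
70 738 [160   0] [402 202] [ 0.5503 -0.1775] -14.67 -0.0008 0.0004
90 605 [171   0] [390 192] [ 0.5515 -0.1776] -14.73 -0.0086 0.0003
110 604 [171   1] [389 192] [ 0.5513 -0.1775] -14.72 -0.009 0.0004
tcp [ 0.56230177 -0.25968824  0.26759103] cam [ 0.5571282  -0.17431906  0.42730586]
```

```bash
(python3 -m creep '[{"offset":[0,0,0],"angular":[0,0,0.073],"fingers":-1},{"offset":[0,0,0],"angular":[0,0,0.073],"fingers":-1},{"offset":[0,0,0],"angular":[0,0,0.072],"fingers":-1},{"offset":[0.83,-0.17,0.5],"angular":[0,0,0],"fingers":-1},{"offset":[0.83,-0.17,0.5],"angular":[0,0,0],"fingers":-1},{"offset":[0.83,-0.17,0.5],"angular":[0,0,0],"fingers":-1},{"offset":[0.83,-0.17,0.5],"angular":[0,0,0],"fingers":-1},{"offset":[0.83,-0.17,0.4],"angular":[0,0,0],"fingers":-1},{"offset":[0,0,0],"angular":[0,0,0],"fingers":-1},{"offset":[0,0,0],"angular":[0,0,0],"fingers":-1}]')| egrep 'clock|pos|rot'
```

```text
clock: 43.4
tcp_pos: [0.5717, -0.0898, 0.1721]
tcp_rot: [[0.253, 0.968, -0.001], [0.968, -0.253, -0.0], [-0.0, -0.001, -1.0]]
```

```bash
(python3 -m creep '[{"offset":[0,0,1],"angular":[0,0,0],"fingers":-1},{"offset":[0,0,0.8],"angular":[0,0,0],"fingers":-1},{"offset":[-0.1,0,0.35],"angular":[0,0,0],"fingers":-1},{"offset":[-0.25,0,0],"angular":[0,0,0],"fingers":-1},{"offset":[0,0,0],"angular":[0,0,0],"fingers":-1}]'
python3 -m creep '[{"offset":[-0.04,0,0],"angular":[0,0,0],"fingers":-1},{"offset":[0,0,0],"angular":[0,0,0],"fingers":-1}]'
python3 -m creep '[{"offset":[-0.04,0,0],"angular":[0,0,0],"fingers":-1},{"offset":[0,0,0],"angular":[0,0,0],"fingers":-1}]')| egrep 'clock|pos|force:'
```

```text
clock: 43.9
tcp_pos: [0.569, -0.1073, 0.0879]
force: [0.1, -0.2, 0.6]
gripper_force: 0.0
clock: 44.1
tcp_pos: [0.5694, -0.1062, 0.0881]
force: [-0.8, 0.4, -0.8]
gripper_force: 0.0
clock: 44.3
tcp_pos: [0.5684, -0.1071, 0.0872]
force: [-0.1, -0.3, -0.2]
gripper_force: 0.0
```

```bash
(python3 -m creep '[{"offset":[-0.06,0,0],"angular":[0,0,0],"fingers":-1},{"offset":[0,0,0],"angular":[0,0,0],"fingers":-1}]'
python3 -m creep '[{"offset":[-0.04,0,0],"angular":[0,0,0],"fingers":-1},{"offset":[0,0,0],"angular":[0,0,0],"fingers":-1}]'
python3 -m creep '[{"offset":[-0.04,0,0],"angular":[0,0,0],"fingers":-1},{"offset":[0,0,0],"angular":[0,0,0],"fingers":-1}]')| egrep 'clock|pos|force:'
```

```text
clock: 44.5
tcp_pos: [0.5678, -0.1087, 0.0869]
force: [0.4, 2.4, 2.0]
gripper_force: 1.0
clock: 44.7
tcp_pos: [0.5675, -0.1103, 0.0868]
force: [-0.4, 2.9, 1.9]
gripper_force: 1.7
clock: 44.9
tcp_pos: [0.5671, -0.1113, 0.0868]
force: [1.1, 4.0, 2.6]
gripper_force: 2.5
```

```bash
(python3 -m creep '[{"offset":[-0.035,0,0],"angular":[0,0,0],"fingers":-1},{"offset":[0,0,0],"angular":[0,0,0],"fingers":-1}]'
python3 -m creep '[{"offset":[0.3,0,0],"angular":[0,0,0],"fingers":-1},{"offset":[0,0,-1],"angular":[0,0,0],"fingers":-1},{"offset":[0,0,-1],"angular":[0,0,0],"fingers":-1},{"offset":[-0.8,0,-0.5],"angular":[0,0,0],"fingers":-1},{"offset":[-0.8,0,-0.5],"angular":[0,0,0],"fingers":-1},{"offset":[-0.8,0,-0.5],"angular":[0,0,0],"fingers":-1},{"offset":[-0.8,0,-0.5],"angular":[0,0,0],"fingers":-1},{"offset":[-0.9,0,-0.4],"angular":[0,0,0],"fingers":-1},{"offset":[0,0,0],"angular":[0,0,0],"fingers":-1},{"offset":[0,0,0],"angular":[0,0,0],"fingers":-1}]')| egrep 'clock|pos|force:'
python3 cap.py f3.pkl; python3 fitlid.py f3.pkl .096 .549 -.18 -14.7
```

```text
clock: 45.1
tcp_pos: [0.567, -0.1114, 0.0868]
force: [1.7, 6.1, 3.8]
gripper_force: 3.6
clock: 46.1
tcp_pos: [0.5267, -0.2623, 0.2625]
force: [0.5, 0.8, -0.2]
gripper_force: 0.0
70 748 [171  20] [396 183] [ 0.5487 -0.1855] -14.81 -0.0007 0.0002
90 748 [173  20] [396 183] [ 0.5489 -0.1851] -14.82 -0.0011 0.0002
110 745 [173  20] [396 183] [ 0.549  -0.1851] -14.81 -0.0012 0.0002
tcp [ 0.5272185  -0.26059199  0.26179858] cam [ 0.549901   -0.17942132  0.42236306]
```

```bash
(python3 -m creep '[{"offset":[-0.2,0,0],"angular":[0,0,0],"fingers":-1},{"offset":[0,0,1],"angular":[0,0,0],"fingers":-1},{"offset":[0,0,1],"angular":[0,0,0],"fingers":-1},{"offset":[0,0,1],"angular":[0,0,0],"fingers":-1},{"offset":[0,0,0.9],"angular":[0,0,0],"fingers":-1},{"offset":[0,0,0.45],"angular":[0,0,0],"fingers":-1},{"offset":[0,0,0],"angular":[0,0,0],"fingers":-1},{"offset":[0,0,0],"angular":[0,0,0],"fingers":-1}]'
python3 -m creep '[{"offset":[0.1,0,0],"angular":[0,0,0],"fingers":-1},{"offset":[0,0,0],"angular":[0,0,0],"fingers":-1}]')| egrep 'clock|pos|force:'
```

```text
clock: 46.95
tcp_pos: [0.526, -0.2684, 0.0885]
force: [-0.3, -0.6, 0.6]
gripper_force: 0.0
clock: 47.15
tcp_pos: [0.528, -0.2642, 0.0899]
force: [0.4, 0.2, -0.4]
gripper_force: 0.0
```

```bash
(python3 -m creep '[{"offset":[0.06,0,0],"angular":[0,0,0],"fingers":-1},{"offset":[0.06,0,0],"angular":[0,0,0],"fingers":-1},{"offset":[0,0,0],"angular":[0,0,0],"fingers":-1}]'
python3 -m creep '[{"offset":[0.03,0,0],"angular":[0,0,0],"fingers":-1},{"offset":[0.02,0,0],"angular":[0,0,0],"fingers":-1},{"offset":[0,0,0],"angular":[0,0,0],"fingers":-1}]')| egrep 'clock|pos|force:'
```

```text
clock: 47.45
tcp_pos: [0.5283, -0.2601, 0.089]
force: [-0.0, 0.4, 0.7]
gripper_force: 0.2
clock: 47.75
tcp_pos: [0.5285, -0.2592, 0.0889]
force: [-0.8, -3.2, 3.2]
gripper_force: 1.7
```

```bash
(python3 -m creep '[{"offset":[0.03,0,0],"angular":[0,0,0],"fingers":-1},{"offset":[0.03,0,0],"angular":[0,0,0],"fingers":-1},{"offset":[0,0,0],"angular":[0,0,0],"fingers":-1}]'
python3 -m creep '[{"offset":[-0.3,0,0],"angular":[0,0,0],"fingers":-1},{"offset":[0,0,-1],"angular":[0,0,0],"fingers":-1},{"offset":[0,0,-1],"angular":[0,0,0],"fingers":-1},{"offset":[0,0,-1],"angular":[0,0,0],"fingers":-1},{"offset":[0.2,0,-0.9],"angular":[0,0,0],"fingers":-1},{"offset":[0,0,-0.45],"angular":[0,0,0],"fingers":-1},{"offset":[0,0,0],"angular":[0,0,0],"fingers":-1},{"offset":[0,0,0],"angular":[0,0,0],"fingers":-1}]')| egrep 'clock|pos|force:'
python3 cap.py f4.pkl; python3 fitlid.py f4.pkl .096 .549 -.18 -14.7
```

```text
clock: 48.05
tcp_pos: [0.5293, -0.2557, 0.0886]
force: [-0.5, -3.1, 2.8]
gripper_force: 1.6
clock: 48.85
tcp_pos: [0.5274, -0.2591, 0.2616]
force: [0.4, 1.1, -0.2]
gripper_force: 0.0
70 751 [172  18] [398 182] [ 0.5498 -0.1805] -14.78 -0.0007 0.0004
90 750 [173  18] [398 182] [ 0.55   -0.1804] -14.76 -0.001 0.0003
110 748 [174  18] [397 182] [ 0.5501 -0.1805] -14.82 -0.0011 0.0003
tcp [ 0.52706787 -0.2589987   0.26087898] cam [ 0.55043685 -0.17649672  0.42166932]
```

```bash
(python3 -m creep '[{"offset":[0.9,0,0],"angular":[0,0,0],"fingers":-1},{"offset":[1,0,0],"angular":[0,0,0],"fingers":-1},{"offset":[1,0,0],"angular":[0,0,0],"fingers":-1},{"offset":[0,0,0],"angular":[0,0,0],"fingers":-1},{"offset":[0,0,0],"angular":[0,0,0],"fingers":-1}]')| egrep 'clock|pos'
python3 cap.py f5.pkl
python3 - <<'E'
from h import *
import pickle
p,t,R=pickle.load(open('f5.pkl','rb'));print(p['cam_to_world'][:3,3])
c,s=np.cos(np.radians(-14.75)),np.sin(np.radians(-14.75))
# profile of brightness vs lateral offset (at plane z=.08) beyond lid edge, for columns at several lid-x
for x in (-.063,-.053,-.043,0,.043,.053,.063):
    row=[]
    for o in range(-8,40,2):
        y=.066+o/1000;w=[.5499+c*x-s*y,-.1805+s*x+c*y,.08];u,v=proj(p,w);u,v=int(round(u)),int(round(v))
        row.append(int(p['color'][v,u].mean()) if 0<=v<420 and 0<=u<560 else -1)
    print(x,row)
# predicted appearance offsets (on z=.08 plane) of flap bottom edge for angles
o=p['cam_to_world'][:3,3]
def on80(y,z,x=.053):
    w=np.array([.5499+c*x-s*y,-.1805+s*x+c*y,z]);q=o+(w-o)*(.08-o[2])/(w[2]-o[2]);d=q[:2]-[.5499,-.1805];return (d@[-s,c]-.066)*1000
for off in (2.5,5):
  for a in (1.57,1.5,1.4,1.3,1.2):
    hy=.066+(off-2.5)/1000
    print(off,a,'outer bottom',round(on80(hy+.034*np.cos(a)+.0025*np.sin(a),.08-.034*np.sin(a)+.0025*np.cos(a)),1),'top',round(on80(hy+.0025*np.sin(a),.08+.0025*np.cos(a)),1))
E
```

```text
clock: 49.4
tcp_pos: [0.5567, -0.1463, 0.2607]
[ 0.57990578 -0.06345519  0.42063677]
-0.063 [180, 231, 236, 116, 233, 255, 255, 254, 178, 155, 50, 54, 49, 44, 52, 60, 58, 51, 39, 37, 41, 44, 45, 48]
-0.053 [186, 232, 235, 104, 240, 255, 255, 254, 176, 175, 254, 42, 44, 44, 42, 41, 41, 44, 45, 44, 42, 46, 55, 63]
-0.043 [201, 232, 232, 102, 243, 255, 255, 253, 173, 174, 253, 40, 38, 42, 46, 43, 42, 46, 47, 45, 41, 38, 39, 38]
0 [201, 233, 222, 88, 107, 166, 250, 115, 52, 47, 44, 43, 47, 49, 41, 48, 57, 74, 81, 72, 63, 48, 41, 38]
0.043 [208, 235, 206, 83, 253, 255, 255, 250, 178, 200, 255, 43, 47, 50, 48, 48, 51, 47, 43, 46, 48, 47, 47, 38]
0.053 [209, 235, 204, 82, 253, 255, 255, 248, 178, 224, 255, 58, 47, 39, 37, 45, 50, 59, 63, 63, 56, 48, 52, 55]
0.063 [213, 234, 202, 81, 254, 255, 255, 246, 179, 175, 41, 47, 70, 119, 113, 51, 54, 51, 51, 57, 64, 75, 72, 56]
2.5 1.57 outer bottom 7.3 top 2.5
2.5 1.5 outer bottom 9.4 top 2.5
2.5 1.4 outer bottom 12.4 top 2.4
2.5 1.3 outer bottom 15.2 top 2.3
2.5 1.2 outer bottom 18.0 top 2.2
5 1.57 outer bottom 9.5 top 5.0
5 1.5 outer bottom 11.7 top 5.0
5 1.4 outer bottom 14.6 top 4.9
5 1.3 outer bottom 17.5 top 4.8
5 1.2 outer bottom 20.3 top 4.7
```

The flaps measure vertical: the outer face is about 7 mm out and its foot appears at about 11 mm, where a vertical flap would show it. The lid sits within about 1 mm of the box centre at the same yaw, and the robot is clear, so I'm handing in.

```bash
python3 -c "
from workcell import env
print(env.hand_in())"
```

```text
the job is handed in; nothing more can be done
None
```

I drew the lid out, put it down and let go. I then set it on the box by its handle, flipped all four clips down and handed the job in at about 49.5 s. The lid measures within 1 mm of the box centre after I nudged it back (a 27 N finger push on a clip had shifted it). The left clips measured vertical by camera; the right clips I judged from finger contact only. I saw no sign that anything else moved, but only the keys were checked, and no verdict came back.

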